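Tip used tube caps into the sterilising box

ROBOT

A 6-joint arm with a two-finger parallel gripper is mounted at the origin on the work surface. World frame = base frame: x ahead of the robot, y to its left, z up, the work surface at z = 0. Lengths are in m, angles in rad, forces in N, time in s.
With the tool pointing down it reaches from about 0.35 to 0.775 m from the base axis. Payload 5.5 kg.
Tool frame: the origin (TCP) lies on the centre line of the jaws, within the pads' length; the fingertips stand 8 mm ahead of it and the grasp point (between the pads) lies 11 mm behind it; z points along the fingers, y is the direction in which the jaws open and shut (so a half turn about z gives the same grasp; the last joint's range is limited). The gripper opens to 85 mm and grips with 20 to 120 N. Pads are 22 mm wide; open, the fingers measure 114 mm over their backs; the gripper's body (76 mm by 85 mm) begins 54 mm behind the grasp point. The pads swing forward as they close: fully open they stand 13 mm farther back than shut.
Start: joints at [1.058, 0.313, 0.046, 1.304, 0, 1.431], TCP at [0.209, 0.536, 0.239] pointing down, gripper open.
Joint ranges: [-2.76, 2.76], [-0.86, 1.69], [-1.03, 1.26], [-2.2, 2.34], [-1.47, 1.5], [-3.14, 3.14]. Speed limits (rad/s): [2.57, 2.57, 3.14, 3.14, 3.14, 3.14].

INTERFACE

Orientations are given as a unit quaternion [w, x, y, z].
In Python, from workcell import env gives the robot as it stands. The module is installed in compiled form; this text tells all that it offers.
- The arm moves only by the tool play_rows, never from a script. Its argument "steps" is a list of rows, each an object with "claw": the closure in counts, from 0 (fully open) to 255 (shut); "dp": the shift along the tool's x, y, z in m, a list of three; "angular": the turn, a rotation vector about the tool's x, y, z in degrees, a list of three. In form: [{"claw": claw, "dp": [dx, dy, dz], "angular": [wx, wy, wz]}, ...]. A call has exactly 8 rows; each row shifts and turns the commanded pose from where the row before left it, along the tool's axes as they then stand; what a row does not reach is not made up. A row lasts 1/12 s, in which the tool goes at most 41.7 mm and 7.16 degrees, less where a joint would pass 70% of its speed; a pose out of reach is approached as far as the arm can. A call is refused whole if a number of a shift passes 0.0417 or a number of a turn 7.16, either way. A call with a gripper value outside its range is refused whole. The fingers move at their own pace and stop on an object; "force" is the grip in N (left out, the last holds). Time passes only in rows, so rows that do not move let the fingers close, or fill a call up. It gives the time, the measured TCP pose, the force and the opening at its end, in the units of the state.
- env.get_state(): the state, without advancing time (a new reading comes with each control period).
- env.read_camera(name): name is "side" or "top"; returns (picture, depth): 420x560x3 uint8, red, green, blue; 420x560 float32, m along the optical axis (not along the pixel's ray), 0 where there is no reading.
- env.calibration(name): a dict with "fx", "fy", "cx", "cy" (pixels), "k1" (the pictures are not rectified: a ray, as slopes to the right and down, at radius r is drawn at 1 + k1 r^2 times it, then the intrinsics apply), "world_from_camera" (4x4, takes a point from camera to world coordinates). Camera axes: x right, y down, z forward; pixel columns grow to the right and rows downward; lengths in m; the calibration is good to about 2 mm. A picture is of the moment at which its call begins. calibration takes no time and is no camera call.
- env.hand_in(): hands the job in, once; it reports no verdict.
The state is a dict: "clock": time; "joint_pos": joint angles; "qvel": joint speeds; "tau": joint torques, N m; "tcp_pos": TCP position; "orientation": TCP orientation; "wrist_force": force on the tool from outside, world axes, zero at the start; "ft_torque": the same for the moment, N m; "finger_gap": finger opening in m.
Only numpy, scipy, OpenCV 4.12 (cv2) and the standard library are available. Lean on these libraries where they do the work, as an engineer would, in place of code of your own. Each camera call takes 0.05 s, during which the arm holds its last target. There are 200 camera calls.

TASK

Send the used tube caps for sterilising: open the steel box's lid, pour all seven caps from the beaker into the box without spilling any on the bench or the mat, stand the beaker upright back on its blue mat, and press the lid fully shut. Leave the other things on the bench where they are.

Things in the scene. Friction and masses are not known exactly. Their poses are not given: they have to be found in the camera images.
- box: stainless sterilising box with a hinged lid, fixed to the work surface: outside 130 (its x) by 200 (its y) by 70 mm high, walls and floor 4 mm thick, inside 122 x 192 mm and 66 mm deep. Origin: centre of its underside, z up. The hinge runs along its +x long side, the lid's pull is at its -x side. Its x axis points roughly away from the robot (within 0.35 rad). A thin wire bail hangs folded on its -x face.
- lid (a joint): lid angle in rad: 0 fully shut (lying flat on the rim), grows as it opens, stop at 1.9; 1.57 stands it upright. It starts shut or a little ajar. The hinge is stiff: the lid (134 x 206 mm, 4 mm thick, 0.25 kg) stays at whatever angle it is left, does not fall shut by itself, and has to be pressed down until it rests on the rim. Moving it takes about 2 to 4 N at the pull; a firm press of 6 N or more on the closed lid does no harm.
- lid_handle (a point): middle of the lid's pull: a black round horizontal bar, 11 mm thick and 96 mm long, parallel to the hinge (the box's y), standing on two 8 mm thick posts at 42 mm either side of the middle; its axis is 35 mm above the lid's top face (29 mm of free space below the bar), 116 mm from the hinge line measured along the lid and 39 mm above the hinge line when shut. Being round it can turn between fingers that pinch it.
- lid_hinge (a point): middle of the hinge line, at 65 mm in the box's +x, 70 mm above the work surface; the line runs along the box's y
- mat: blue bench mat, 150 x 150 x 3 mm, fixed flat on the work surface, the beaker's place. Origin: centre of its underside, z up, x and y along its edges.
- beaker_c (a point): centre of the clear, faintly blue plastic beaker, half-way up (49 mm above its underside), z along the beaker's axis to the mouth. Round and tapered: 98 mm high, outer diameter 56 mm at the foot, 72 mm at the rim (65 mm at 58 mm above the foot, 66 mm at 65 mm), wall 3 mm, floor 4 mm, 70 to 130 g empty, open at the top, no handle. It stands on the blue mat with seven caps in it.
- beaker_rim (a point): centre of the beaker's mouth, 98 mm above its underside
- cap0_c (a point): centre of a red slip-on test-tube cap: 22 mm in diameter, 30 mm long with a 15 mm knob end, about 12 g; z along its length. Starts in the beaker. Slides on the beaker's plastic from roughly 13 to 20 degrees of slope.
- cap1_c (a point): centre of a bare aluminium slip-on test-tube cap: 22 mm in diameter, 30 mm long with a 15 mm knob end, about 12 g; z along its length. Starts in the beaker. Slides on the beaker's plastic from roughly 13 to 20 degrees of slope.
- cap2_c (a point): centre of a blue slip-on test-tube cap: 22 mm in diameter, 30 mm long with a 15 mm knob end, about 12 g; z along its length. Starts in the beaker. Slides on the beaker's plastic from roughly 13 to 20 degrees of slope.
- cap3_c (a point): centre of a bare aluminium slip-on test-tube cap: 22 mm in diameter, 30 mm long with a 15 mm knob end, about 12 g; z along its length. Starts in the beaker. Slides on the beaker's plastic from roughly 13 to 20 degrees of slope.
- cap4_c (a point): centre of a red slip-on test-tube cap: 22 mm in diameter, 30 mm long with a 15 mm knob end, about 12 g; z along its length. Starts in the beaker. Slides on the beaker's plastic from roughly 13 to 20 degrees of slope.
- cap5_c (a point): centre of a grey slip-on test-tube cap: 22 mm in diameter, 30 mm long with a 15 mm knob end, about 12 g; z along its length. Starts in the beaker. Slides on the beaker's plastic from roughly 13 to 20 degrees of slope.
- cap6_c (a point): centre of a bare aluminium slip-on test-tube cap: 22 mm in diameter, 30 mm long with a 15 mm knob end, about 12 g; z along its length. Starts in the beaker. Slides on the beaker's plastic from roughly 13 to 20 degrees of slope.
- tube_rack: bystander: metal rack 85 x 230 mm with capped tubes, 165 mm high, fixed near the far edge; origin: centre of its underside
- wash_bottle: bystander: loose white wash bottle, 72 mm in diameter, 185 mm high, yellow cap and spout (spout reaches 75 mm to its -x); origin: centre of its underside
- pipettor: bystander: loose white and dark pipette controller lying on its side, about 180 x 130 x 36 mm; origin: on the surface below the middle of its barrel, x along the barrel
- dishes: bystander: loose stack of three culture dishes, 90 mm in diameter, 46 mm high; origin: centre of its underside
- marker: bystander: loose green marker pen lying down, 142 mm long, 19 mm thick, x along it; origin: on the surface below its middle
- pipette_jar: bystander: jar of upright pipettes, 90 mm in diameter, 280 mm high, fixed at the left; origin: centre of its underside
- loop_stand: bystander: small stand with inoculating loops, 70 x 70 mm, 170 mm high, fixed; origin: centre of its underside
Mind the look-alikes: they are no part of the job. Of the things that look like the part that bears beaker_c, the largest one is meant.

How it is judged:
By the outcome, as a careful person would: the job done as asked, in the order asked, and still so for the second after the job is handed in, with the robot touching nothing.
It also fails if it takes over 72 s, if anything falls off the work surface, if the arm or the gripper's body presses on something with over 40 N, if the wrist force passes 120 N, or if a joint passes its speed limit or range.

## Working session

There is one attempt and no reset: what is moved stays moved. The work goes in short steps, Python scripts to look and compute and a tool call to move; the robot and the scene stay as the last step left them, time stands still between calls to the robot, and variables do not carry over. Pictures are saved under pics/ and viewed, about 8 in all and at most 12, crops included, and the job is handed in when it is done.

Besides the shell and the picture viewer there is one more tool, called after ">>>" as name(argument=value, ...), one argument or row to a line, values as JSON. play_rows: Moves the arm, as the interface text tells. Its arguments: {"type":"object","properties":{"steps":{"type":"array","items":{"type":"object","properties":{"claw":{"type":"number"},"dp":{"type":"array","items":{"type":"number"}},"angular":{"type":"array","items":{"type":"number"}}}}},"force":{"type":"number"}},"required":["steps"]}

```bash
mkdir -p pics; cat > h.py <<'E'
import numpy as np, cv2
from workcell import env
def snap(n,f):
    im,d=env.read_camera(n); cv2.imwrite('pics/'+f+'.png',im[:,:,::-1]); np.savez('pics/'+f+'.npz',im=im,d=d); return im,d
def ray(n,u,v):
    c=env.calibration(n); K=np.array([[c['fx'],0,c['cx']],[0,c['fy'],c['cy']],[0,0,1.]])
    p=cv2.undistortPoints(np.array(np.c_[np.ravel(u),np.ravel(v)],float)[:,None],K,np.array([c['k1'],0,0,0.]))[:,0]
    T=np.array(c['world_from_camera']); return T[:3,3],np.c_[p,np.ones(len(p))]@T[:3,:3].T
def plane(n,u,v,z):
    o,r=ray(n,u,v); return o+r*((z-o[2])/r[:,2])[:,None]
def pts(n,u,v,d):
    o,r=ray(n,u,v); return o+r*np.ravel(d)[:,None]
E
python3 - <<'E'
from h import *
for n in('top','side'):
    im,d=snap(n,n+'0'); c=env.calibration(n); print(n,c['fx'],c['k1'],np.round(c['world_from_camera'],3).tolist(), (d>0).mean())
print(env.get_state())
E
```

```text
top 544.4775428480865 0.03381818020340701 [[0.026, -0.993, 0.112, 0.357], [-1.0, -0.025, 0.01, 0.02], [-0.007, -0.113, -0.994, 1.853], [0.0, 0.0, 0.0, 1.0]] 0.9959778911564626
side 521.9947947450513 -0.0650152167770261 [[0.899, -0.338, 0.277, 0.15], [-0.437, -0.678, 0.591, -0.821], [-0.011, -0.653, -0.758, 1.194], [0.0, 0.0, 0.0, 1.0]] 0.9960034013605442
{'clock': 0.1, 'joint_pos': array([1.05837426e+00, 3.13913741e-01, 4.51041483e-02, 1.30358699e+00,
       3.60593674e-06, 1.43118053e+00]), 'qvel': array([ 0.00097437, -0.0021397 ,  0.00320405, -0.00026585, -0.00214275,
       -0.00020165]), 'tau': array([ 3.63755891e-03, -4.81723595e+01,  2.99244618e+01,  1.27139501e-02,
       -1.22287779e-04, -7.45231034e-06]), 'tcp_pos': array([0.20923558, 0.53511698, 0.23850932]), 'orientation': array([-2.57969133e-04,  1.85325485e-01,  9.82676867e-01, -7.57406000e-04]), 'wrist_force': array([ 0.57376387, -0.48794892, -0.24846686]), 'ft_torque': array([ 0.01676361, -0.01475356, -0.03068109]), 'finger_gap': 0.0851906194484164}
```

View pics/top0.png

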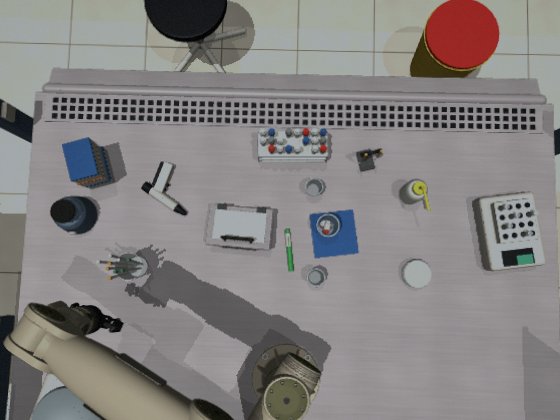

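View pics/side0.png

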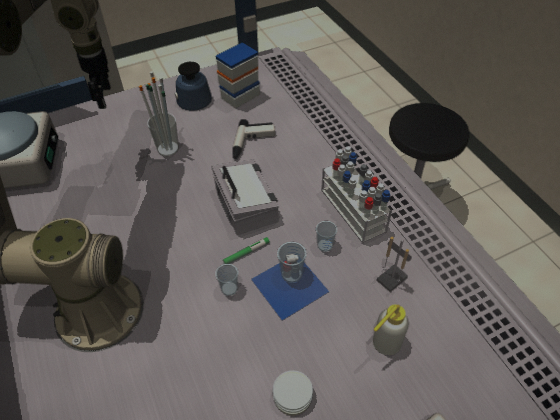

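The top view shows the box at about (240,227), the mat at (333,233) with the beaker at (328,227), and two smaller look-alike beakers at (314,187) and (316,276). The side view shows the lid slightly ajar or shut at about (247,188), and the beaker at (291,262).

```bash
python3 - <<'E'
from h import *
f=np.load('pics/top0.npz');im,d=f['im'],f['d'].astype(float)
v,u=np.mgrid[195:260,195:285];P=pts('top',u,v,d[195:260,195:285])
# lid fit: white-ish points above z .06
hsv=cv2.cvtColor(im,cv2.COLOR_RGB2HSV)
I=im[195:260,195:285].reshape(-1,3)
m=(P[:,2]>.05)&(P[:,2]<.16)
Q=P[m]; print('n',m.sum(),'z pct',np.percentile(Q[:,2],[1,10,25,50,75,90,99]))
r=cv2.minAreaRect((Q[:,:2]*1000).astype(np.float32)); print('rect mm',r, cv2.boxPoints(r).round().tolist())
bright=m&(I.min(1)>150); B=P[bright]
A=np.c_[B[:,:2],np.ones(len(B))]; 
c=np.linalg.lstsq(A,B[:,2],rcond=None)[0]; print('lid plane',c,'slope ang',np.hypot(*c[:2]),'dir',np.arctan2(c[1],c[0]),(A@c-B[:,2]).std(), B.mean(0))
dark=m&(I.max(1)<60); D=P[dark]; print('dark',dark.sum(),D.mean(0),np.percentile(D[:,2],[10,50,90]), cv2.minAreaRect((D[:,:2]*1000).astype(np.float32)))
mat=((hsv[...,0]>100)&(hsv[...,0]<125)&(hsv[...,1]>130)&(hsv[...,2]>60)).astype(np.uint8)
mat[:, :305]=0;mat[:,365:]=0;mat[:200]=0;mat[262:]=0
vv,uu=np.nonzero(mat);M=plane('top',uu,vv,.003);r=cv2.minAreaRect((M[:,:2]*1000).astype(np.float32));print('mat',r)
# beaker depth
v,u=np.mgrid[205:255,305:355];P=pts('top',u,v,d[205:255,305:355]);m=P[:,2]>.085
print('bk',m.sum(),P[m].mean(0),P[:,2].max(),cv2.minEnclosingCircle((P[m][:,:2]*1000).astype(np.float32)) if m.any() else 0)
a=cv2.resize(im[195:265,195:285],None,fx=6,fy=6,interpolation=cv2.INTER_CUBIC)
b=cv2.resize(im[170:290,295:365],None,fx=3.5,fy=3.5,interpolation=cv2.INTER_CUBIC)
g=np.load('pics/side0.npz')['im'];s=cv2.resize(g[150:310,200:350],None,fx=2.625,fy=2.625,interpolation=cv2.INTER_CUBIC)
H=420;o=np.zeros((840,560,3),np.uint8)
o[:420,:540]=a; o[420:,:245]=b; o[420:,250:560]=s[:, 40:350]
cv2.imwrite('pics/crop1.png',cv2.resize(o,None,fx=.7,fy=.7)[:,:,::-1])
E
```

```text
n 2619 z pct [0.06983687 0.07739188 0.08274772 0.08902988 0.09578114 0.10122854
 0.13959982]
rect mm ((492.0872497558594, 163.24822998046875), (207.6050567626953, 142.60498046875), 86.4675064086914) [[415.0, 64.0], [557.0, 55.0], [570.0, 262.0], [427.0, 271.0]]
lid plane [-0.17715903  0.01062009  0.17452117] slope ang 0.1774770593404433 dir 3.0817176741295706 0.004262637359280469 [0.4974356  0.16270664 0.08812392]
dark 111 [0.46052885 0.16064296 0.12737652] [0.08452511 0.13525404 0.14113148] ((499.16259765625, 159.8143768310547), (154.40811157226562, 116.61044311523438), 86.69886016845703)
mat ((480.9831848144531, -152.47576904296875), (146.021240234375, 146.27536010742188), 8.088739395141602)
bk 176 [ 0.49488201 -0.11517595  0.21774054] 1.8525909432387788 ((441.8121032714844, -65.15597534179688), 120.7317886352539)
```

View pics/crop1.png

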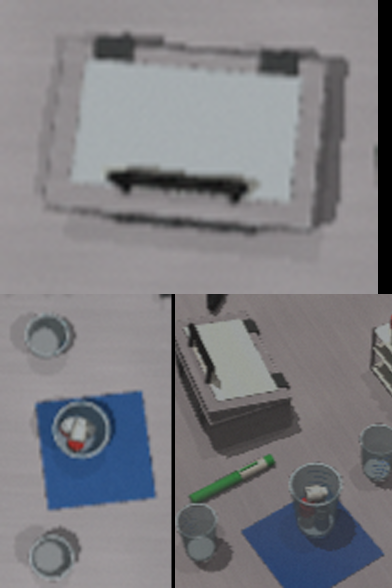

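The crops show the lid ajar, with hinge straps at the far side and the pull on the near side at top px (221,237)–(254,240). The beaker's rim is centred near top px (328,225) and side px (292,254), with small empty beakers before and behind it.

```bash
cat >> h.py <<'E'
def tri(a,b):
    o1,r1=ray('top',*a);o2,r2=ray('side',*b);r1=r1[0];r2=r2[0]
    s=np.linalg.lstsq(np.c_[r1,-r2],o2-o1,rcond=None)[0];p,q=o1+s[0]*r1,o2+s[1]*r2
    return ((p+q)/2).round(4),round(float(np.linalg.norm(p-q)),4)
E
python3 - <<'E'
from h import *
f=np.load('pics/top0.npz');im,d=f['im'],f['d'].astype(float)
T=lambda x,y:(195+x/4.2,195+y/4.2)
B=lambda x,y:(295+x/2.45,170+(y-294)/2.45)
S=lambda x,y:(215.2+(x-175)/1.8375,150+(y-294)/1.8375)
print('bar ends',plane('top',*zip(T(110,178),T(248,187)),.137).round(3).tolist())
print('bar tri',tri(T(112,177),S(195,330)),tri(T(245,186),S(212,372)))
print('beaker rim',plane('top',*B(80,430),.101).round(4),tri(B(80,430),S(316,485)))
print('decoy far',tri(B(47,335),S(377,442)),plane('top',*B(47,335),.07))
print('decoy near',tri(B(52,555),S(197,524)),plane('top',*B(52,555),.07))
# far lid edge corners/hinge straps at z .074 ; box near bottom
print('lid far corners',plane('top',*zip(T(62,37),T(348,58)),.074).round(3).tolist())
print('lid near corners',plane('top',*zip(T(42,203),T(310,230)),.097).round(3).tolist())
g=(lambda h:((h[...,0]>40)&(h[...,0]<80)&(h[...,1]>120)))(cv2.cvtColor(im,cv2.COLOR_RGB2HSV));vv,uu=np.nonzero(g);k=(uu>270)&(uu<310)&(vv>220);print('marker',plane('top',uu[k],vv[k],.01).min(0),plane('top',uu[k],vv[k],.01).max(0))
print('rack near/left',plane('top',*zip((258,160),(330,160)),.08).round(3).tolist(),plane('top',*zip((258,130),(330,130)),.165).round(3).tolist())
print('depth rows', [ (v,pts('top',[327,328,329],[v]*3,d[v,327:330]).round(3)[1].tolist()) for v in (214,216,226)])
E
```

```text
bar ends [[0.45, 0.214, 0.137], [0.445, 0.11, 0.137]]
bar tri (array([0.4535, 0.2132, 0.1209]), 0.0047) (array([0.4454, 0.113 , 0.1264]), 0.0027)
beaker rim [[ 0.4987 -0.1241  0.101 ]] (array([ 0.4994, -0.1245,  0.099 ]), 0.0013)
decoy far (array([ 0.6261, -0.0792,  0.0731]), 0.0042) [[ 0.62853945 -0.08014399  0.07      ]]
decoy near (array([ 0.3329, -0.092 ,  0.0691]), 0.003) [[ 0.33431407 -0.09224715  0.07      ]]
lid far corners [[0.562, 0.262, 0.074], [0.552, 0.038, 0.074]]
lid near corners [[0.431, 0.269, 0.097], [0.416, 0.063, 0.097]]
marker [ 0.35284896 -0.01427549  0.01      ] [0.4906907  0.00910421 0.01      ]
rack near/left [[0.712, 0.108, 0.08], [0.718, -0.13, 0.08]] [[0.791, 0.107, 0.165], [0.797, -0.121, 0.165]]
depth rows [(214, [0.536, -0.124, 0.105]), (216, [0.534, -0.128, 0.059]), (226, [0.498, -0.127, 0.086])]
```

>>> play_rows(
  steps=[
    {"claw": 100, "dp": [0, 0, 0], "angular": [0, 0, 7.16]},
    {"claw": 100, "dp": [0, 0, 0], "angular": [0, 0, 7.16]},
    {"claw": 100, "dp": [0, 0, 0], "angular": [0, 0, 7.16]},
    {"claw": 100, "dp": [0, 0, 0], "angular": [0, 0, 7.16]},
    {"claw": 100, "dp": [0, 0, 0], "angular": [0, 0, 7.16]},
    {"claw": 100, "dp": [0, 0, 0], "angular": [0, 0, 7.16]},
    {"claw": 100, "dp": [0, 0, 0], "angular": [0, 0, 7.16]},
    {"claw": 100, "dp": [0, 0, 0], "angular": [0, 0, 7.16]},
  ],
  force=40,
)

```text
clock: 0.77
tcp_pos: [0.2093, 0.5353, 0.2388]
orientation: [0.0, 0.636, 0.772, -0.001]
wrist_force: [-0.9, 0.1, -0.0]
finger_gap: 0.0517
```

>>> play_rows(
  steps=[
    {"claw": 100, "dp": [0, 0, 0], "angular": [0, 0, 7.16]},
    {"claw": 100, "dp": [0, 0, 0], "angular": [0, 0, 7.16]},
    {"claw": 100, "dp": [-0.033, 0, 0], "angular": [0, 0, 0]},
    {"claw": 100, "dp": [-0.033, 0, 0], "angular": [0, 0, 0]},
    {"claw": 100, "dp": [-0.033, 0, 0], "angular": [0, 0, 0]},
    {"claw": 100, "dp": [-0.033, 0, 0], "angular": [0, 0, 0]},
    {"claw": 100, "dp": [-0.033, 0, 0], "angular": [0, 0, 0]},
    {"claw": 100, "dp": [-0.033, 0, 0], "angular": [0, 0, 0]},
  ],
)

```text
clock: 1.43
tcp_pos: [0.1986, 0.3361, 0.2388]
orientation: [0.0, 0.725, 0.689, -0.0]
wrist_force: [0.7, -1.0, -0.8]
finger_gap: 0.052
```

>>> play_rows(
  steps=[
    {"claw": 100, "dp": [-0.02, 0.032, 0], "angular": [0, 0, 0]},
    {"claw": 100, "dp": [-0.02, 0.032, 0], "angular": [0, 0, 0]},
    {"claw": 100, "dp": [-0.02, 0.032, 0], "angular": [0, 0, 0]},
    {"claw": 100, "dp": [-0.02, 0.032, 0], "angular": [0, 0, 0]},
    {"claw": 100, "dp": [-0.02, 0.032, 0], "angular": [0, 0, 0]},
    {"claw": 100, "dp": [-0.02, 0.032, 0], "angular": [0, 0, 0]},
    {"claw": 100, "dp": [-0.02, 0.032, 0], "angular": [0, 0, 0]},
    {"claw": 100, "dp": [0, 0, 0], "angular": [0, 0, 0]},
  ],
)

```text
clock: 2.1
tcp_pos: [0.4208, 0.1831, 0.2388]
orientation: [0.001, 0.727, 0.686, 0.001]
wrist_force: [-0.2, 0.2, 1.3]
finger_gap: 0.0518
```

>>> play_rows(
  steps=[
    {"claw": 100, "dp": [-0.0095, 0.0145, 0.015], "angular": [0, 0, 0]},
    {"claw": 100, "dp": [-0.0095, 0.0145, 0.015], "angular": [0, 0, 0]},
    {"claw": 100, "dp": [0, 0, 0.022], "angular": [0, 0, 0]},
    {"claw": 100, "dp": [0, 0, 0.022], "angular": [0, 0, 0]},
    {"claw": 100, "dp": [0, 0, 0.022], "angular": [0, 0, 0]},
    {"claw": 100, "dp": [0, 0, 0.015], "angular": [0, 0, 0]},
    {"claw": 100, "dp": [0, 0, 0.008], "angular": [0, 0, 0]},
    {"claw": 100, "dp": [0, 0, 0], "angular": [0, 0, 0]},
  ],
)

```text
clock: 2.77
tcp_pos: [0.4418, 0.1658, 0.1184]
orientation: [-0.001, 0.725, 0.689, -0.002]
wrist_force: [-0.9, 0.5, 0.3]
finger_gap: 0.0521
```

```bash
python3 - <<'E'
from h import *
print(env.get_state())
im,_=snap('side','side1');t,_=snap('top','top1')
a=cv2.resize(im[130:250,190:310],(480,480),interpolation=cv2.INTER_CUBIC);b=cv2.resize(t[190:270,200:290],(540,480),interpolation=cv2.INTER_CUBIC)
cv2.imwrite('pics/crop2.png',cv2.resize(np.hstack([a,b]),None,fx=.75,fy=.75)[:,:,::-1])
E
```

```text
{'clock': 2.7667, 'joint_pos': array([ 1.88638888e-01,  1.94680158e-01, -4.20206463e-01,  9.60035454e-01,
        1.24092448e-04,  1.81091574e+00]), 'qvel': array([ 0.00105423, -0.02542176,  0.04743641,  0.03831424, -0.00060627,
       -0.0013141 ]), 'tau': array([-9.99316131e-02, -3.77272332e+01,  2.65879047e+01, -4.95924409e-01,
       -1.37446754e-03,  2.94755780e-03]), 'tcp_pos': array([0.44183063, 0.16583105, 0.11839866]), 'orientation': array([-0.00116716,  0.72507019,  0.68867188, -0.00170206]), 'wrist_force': array([-0.94618131,  0.50039605,  0.27887926]), 'ft_torque': array([-0.06456073,  0.07685199, -0.04224028]), 'finger_gap': 0.05211031738841706}
```

View pics/crop2.png

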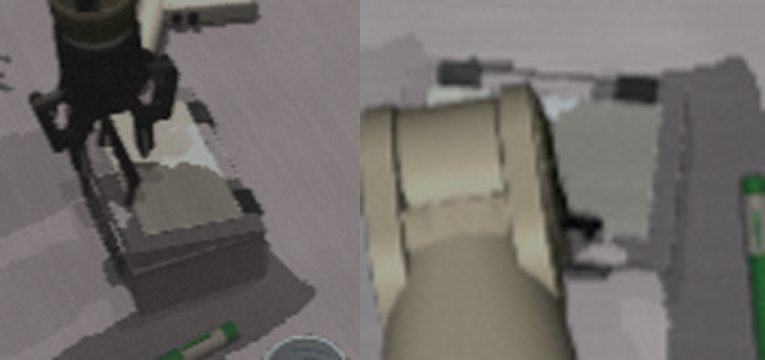

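The bar runs between the two fingers, with the side view showing one finger on each side of it at about (125,165) in the crop. I'm closing on it.

>>> play_rows(
  steps=[
    {"claw": 130, "dp": [0, 0.006, 0], "angular": [0, 0, 0]},
    {"claw": 160, "dp": [0, 0, 0], "angular": [0, 0, 0]},
    {"claw": 190, "dp": [0, 0, 0], "angular": [0, 0, 0]},
    {"claw": 210, "dp": [0, 0, 0], "angular": [0, 0, 0]},
    {"claw": 255, "dp": [0, 0, 0], "angular": [0, 0, 0]},
    {"claw": 255, "dp": [0, 0, 0], "angular": [0, 0, 0]},
    {"claw": 255, "dp": [0, 0, 0], "angular": [0, 0, 0]},
    {"claw": 255, "dp": [0, 0, 0], "angular": [0, 0, 0]},
  ],
  force=40,
)

```text
clock: 3.53
tcp_pos: [0.4476, 0.1659, 0.1203]
orientation: [-0.001, 0.725, 0.689, -0.001]
wrist_force: [-5.3, 1.2, 3.2]
finger_gap: 0.0094
```

>>> play_rows(
  steps=[
    {"claw": 255, "dp": [0, 0.0046, -0.0072], "angular": [0, 0, 0]},
    {"claw": 255, "dp": [0, 0.0046, -0.0072], "angular": [0, 0, 0]},
    {"claw": 255, "dp": [0, 0.0055, -0.0066], "angular": [0, 0, 0]},
    {"claw": 255, "dp": [0, 0.0055, -0.0066], "angular": [0, 0, 0]},
    {"claw": 255, "dp": [0, 0, 0], "angular": [0, 0, 0]},
    {"claw": 255, "dp": [0, 0, 0], "angular": [0, 0, 0]},
    {"claw": 255, "dp": [0, 0, 0], "angular": [0, 0, 0]},
    {"claw": 255, "dp": [0, 0, 0], "angular": [0, 0, 0]},
  ],
)

```text
clock: 4.2
tcp_pos: [0.468, 0.1646, 0.1486]
orientation: [-0.001, 0.725, 0.689, -0.001]
wrist_force: [-7.7, 0.6, 6.7]
finger_gap: 0.0097
```

>>> play_rows(
  steps=[
    {"claw": 255, "dp": [0, 0.0058, -0.0062], "angular": [0, 0, 0]},
    {"claw": 255, "dp": [0, 0.0058, -0.006], "angular": [0, 0, 0]},
    {"claw": 255, "dp": [0, 0.0066, -0.0053], "angular": [0, 0, 0]},
    {"claw": 255, "dp": [0, 0.0069, -0.005], "angular": [0, 0, 0]},
    {"claw": 255, "dp": [0, 0.0075, -0.004], "angular": [0, 0, 0]},
    {"claw": 255, "dp": [0, 0.0077, -0.0037], "angular": [0, 0, 0]},
    {"claw": 255, "dp": [0, 0, 0], "angular": [0, 0, 0]},
    {"claw": 255, "dp": [0, 0, 0], "angular": [0, 0, 0]},
  ],
)

```text
clock: 4.87
tcp_pos: [0.5119, 0.162, 0.1792]
orientation: [0.001, 0.725, 0.688, 0.001]
wrist_force: [-1.8, -3.2, 3.3]
finger_gap: 0.0093
```

>>> play_rows(
  steps=[
    {"claw": 255, "dp": [0, 0.0081, -0.0026], "angular": [0, 0, 0]},
    {"claw": 255, "dp": [0, 0.0082, -0.002], "angular": [0, 0, 0]},
    {"claw": 255, "dp": [0, 0.0084, -0.0013], "angular": [0, 0, 0]},
    {"claw": 255, "dp": [0, 0.0084, -0.001], "angular": [0, 0, 0]},
    {"claw": 255, "dp": [0, 0.0085, -0.0003], "angular": [0, 0, 0]},
    {"claw": 255, "dp": [0, 0.0085, 0.0003], "angular": [0, 0, 0]},
    {"claw": 255, "dp": [0, 0, 0], "angular": [0, 0, 0]},
    {"claw": 255, "dp": [0, 0, 0], "angular": [0, 0, 0]},
  ],
)

```text
clock: 5.53
tcp_pos: [0.5619, 0.159, 0.1857]
orientation: [0.002, 0.726, 0.688, 0.001]
wrist_force: [0.6, -5.2, 0.5]
finger_gap: 0.0091
```

>>> play_rows(
  steps=[
    {"claw": 255, "dp": [0, 0.0085, 0.0009], "angular": [0, 0, 0]},
    {"claw": 255, "dp": [0, 0.0084, 0.0012], "angular": [0, 0, 0]},
    {"claw": 255, "dp": [0, 0.0083, 0.0018], "angular": [0, 0, 0]},
    {"claw": 255, "dp": [0, 0.0082, 0.0023], "angular": [0, 0, 0]},
    {"claw": 255, "dp": [0, 0.008, 0.003], "angular": [0, 0, 0]},
    {"claw": 255, "dp": [0, 0.008, 0.0033], "angular": [0, 0, 0]},
    {"claw": 255, "dp": [0, 0, 0], "angular": [0, 0, 0]},
    {"claw": 255, "dp": [0, 0, 0], "angular": [0, 0, 0]},
  ],
)

```text
clock: 6.2
tcp_pos: [0.6105, 0.1564, 0.1725]
orientation: [0.001, 0.725, 0.688, 0.0]
wrist_force: [0.9, -5.0, -0.3]
finger_gap: 0.0093
```

>>> play_rows(
  steps=[
    {"claw": 195, "dp": [0, 0, 0], "angular": [0, 0, 0]},
    {"claw": 195, "dp": [0, 0, 0], "angular": [0, 0, 0]},
    {"claw": 195, "dp": [0, 0, -0.01], "angular": [0, 0, 0]},
    {"claw": 195, "dp": [0, 0, -0.02], "angular": [0, 0, 0]},
    {"claw": 195, "dp": [0, 0, -0.02], "angular": [0, 0, 0]},
    {"claw": 195, "dp": [0, 0, -0.03], "angular": [0, 0, 0]},
    {"claw": 100, "dp": [0, 0, -0.03], "angular": [0, 0, 0]},
    {"claw": 0, "dp": [0, 0, 0], "angular": [0, 0, 0]},
  ],
)

```text
clock: 6.87
tcp_pos: [0.6117, 0.1583, 0.2905]
orientation: [0.003, 0.725, 0.689, 0.005]
wrist_force: [1.8, 0.5, 0.8]
finger_gap: 0.0434
```

```bash
python3 - <<'E'
from h import *
s=env.get_state();print({k:np.round(s[k],4).tolist() for k in('clock','joint_pos','tcp_pos','orientation','wrist_force')})
E
```

```text
{'clock': 6.8667, 'joint_pos': [0.1259, 0.4143, 0.3164, 1.4612, 0.0008, 1.7476], 'tcp_pos': [0.6117, 0.1583, 0.2905], 'orientation': [0.0032, 0.7249, 0.6889, 0.005], 'wrist_force': [1.79, 0.4798, 0.8205]}
```

>>> play_rows(
  steps=[
    {"claw": 0, "dp": [-0.04, -0.023, 0], "angular": [0, 0, 0]},
    {"claw": 0, "dp": [-0.04, -0.023, 0], "angular": [0, 0, 0]},
    {"claw": 0, "dp": [-0.04, -0.023, 0], "angular": [0, 0, 0]},
    {"claw": 0, "dp": [-0.04, -0.023, 0], "angular": [0, 0, 0]},
    {"claw": 0, "dp": [-0.04, -0.023, 0], "angular": [0, 0, 0]},
    {"claw": 0, "dp": [-0.04, -0.023, 0], "angular": [0, 0, 0]},
    {"claw": 0, "dp": [-0.04, -0.023, 0], "angular": [0, 0, 0]},
    {"claw": 0, "dp": [-0.04, -0.023, 0], "angular": [0, 0, 0]},
  ],
)

```text
clock: 7.53
tcp_pos: [0.4277, -0.1235, 0.2836]
orientation: [0.001, 0.725, 0.689, 0.001]
wrist_force: [0.9, -0.6, 0.8]
finger_gap: 0.0851
```

>>> play_rows(
  steps=[
    {"claw": 0, "dp": [0, 0, 0], "angular": [0, 0, -7.1]},
    {"claw": 0, "dp": [0, 0, 0], "angular": [0, 0, -7.1]},
    {"claw": 0, "dp": [0, 0, 0], "angular": [0, 0, -7.1]},
    {"claw": 0, "dp": [0, 0, 0], "angular": [0, 0, -7.1]},
    {"claw": 0, "dp": [0, 0, 0], "angular": [0, 0, -7.1]},
    {"claw": 0, "dp": [0, 0, 0], "angular": [0, 0, -7.1]},
    {"claw": 0, "dp": [0, 0, 0], "angular": [0, 0, -7.1]},
    {"claw": 0, "dp": [0, 0, 0], "angular": [0, 0, -7.1]},
  ],
)

```text
clock: 8.2
tcp_pos: [0.429, -0.1223, 0.2835]
orientation: [0.001, 0.307, 0.952, 0.0]
wrist_force: [-0.7, 0.9, -0.0]
finger_gap: 0.0852
```

>>> play_rows(
  steps=[
    {"claw": 0, "dp": [0, 0, 0], "angular": [0, 0, -7.1]},
    {"claw": 0, "dp": [0, 0, 0], "angular": [0, 0, -7.1]},
    {"claw": 0, "dp": [0, 0, 0], "angular": [0, 0, -7.1]},
    {"claw": 0, "dp": [0, 0, 0], "angular": [0, 0, -7.1]},
    {"claw": 0, "dp": [0, 0, 0], "angular": [0, 0, -7.1]},
    {"claw": 0, "dp": [0, 0, 0], "angular": [0, 0, -7.1]},
    {"claw": 0, "dp": [0, 0, 0], "angular": [0, 0, -7.1]},
    {"claw": 0, "dp": [0, 0, 0], "angular": [0, 0, -7.1]},
  ],
)

```text
clock: 8.87
tcp_pos: [0.429, -0.1223, 0.2835]
orientation: [0.001, -0.182, 0.983, -0.0]
wrist_force: [0.0, -0.0, -0.7]
finger_gap: 0.0856
```

```bash
python3 - <<'E'
from h import *
snap('side','side2');im,_=snap('top','top2')
s=env.get_state();print({k:np.round(s[k],4).tolist() for k in('clock','joint_pos','tcp_pos','orientation','wrist_force')})
from scipy.optimize import least_squares
D=[(.3139,.0451,.5689,.2385),(.1947,-.4202,.4651,.1184),(.4143,.3164,.6269,.2905)]
p=np.array(s['tcp_pos']);q=s['joint_pos'];D.append((q[1],q[2],np.sqrt(p[0]**2+p[1]**2-.08**2),p[2]))
D=np.array(D);a,b=D[:,0],D[:,0]-D[:,1]
f=lambda x:np.r_[x[0]+x[1]*np.sin(a+x[4])+x[2]*np.cos(b+x[5])-D[:,2],x[3]+x[1]*np.cos(a+x[4])-x[2]*np.sin(b+x[5])-D[:,3]]
r=least_squares(f,[0,.4,.4,0.,0,0]);print(r.x,r.cost)
E
```

```text
{'clock': 8.9667, 'joint_pos': [-0.4586, 0.0506, -0.1691, 1.3492, 0.0006, -0.8198], 'tcp_pos': [0.429, -0.1224, 0.2834], 'orientation': [0.001, -0.1796, 0.9837, -0.0003], 'wrist_force': [0.1267, -0.3044, 0.6473]}
[ 3.47614355e-04  5.23630819e-01  4.15536576e-01 -1.94900677e-01
 -2.39995750e-03 -1.11415784e-01] 4.0352488242741016e-06
```

>>> play_rows(
  steps=[
    {"claw": 0, "dp": [0, 0, 0], "angular": [0, -7.1, 0]},
    {"claw": 0, "dp": [0, 0, 0], "angular": [0, -7.1, 0]},
    {"claw": 0, "dp": [0, 0, 0], "angular": [0, -7.1, 0]},
    {"claw": 0, "dp": [0, 0, 0], "angular": [0, -7.1, 0]},
    {"claw": 0, "dp": [0, 0, 0], "angular": [0, -7.1, 0]},
    {"claw": 0, "dp": [0, 0, 0], "angular": [0, -7.1, 0]},
    {"claw": 0, "dp": [0, 0, 0], "angular": [0, -7.1, 0]},
    {"claw": 0, "dp": [0, 0, 0], "angular": [0, 0, 0]},
  ],
)

```text
clock: 9.63
tcp_pos: [0.426, -0.1219, 0.2795]
orientation: [0.414, -0.157, 0.893, 0.078]
wrist_force: [0.2, -0.0, -0.6]
finger_gap: 0.0849
```

```bash
python3 - <<'E'
from h import *
s=env.get_state();print({k:np.round(s[k],4).tolist() for k in('clock','joint_pos','tcp_pos','orientation','wrist_force')})
from scipy.spatial.transform import Rotation as R
print(R.from_quat(s['orientation'],scalar_first=True).as_matrix().round(3))
q=s['joint_pos'];a,b=q[1],q[1]-q[2]
rw=.00035+.5236*np.sin(a-.0024)+.4155*np.cos(b-.1114);zw=-.1949+.5236*np.cos(a-.0024)-.4155*np.sin(b-.1114)
print('r wrist',rw,'z wrist-D',zw)
E
```

```text
{'clock': 9.6333, 'joint_pos': [-1.0198, -0.2724, -0.7209, 0.9008, 0.848, -1.2681], 'tcp_pos': [0.426, -0.1219, 0.2795], 'orientation': [0.4139, -0.1573, 0.8933, 0.0776], 'wrist_force': [0.1715, -0.024, -0.5751]}
[[-0.608 -0.345  0.715]
 [-0.217  0.938  0.269]
 [-0.764  0.008 -0.645]]
r wrist 0.25038385747703684 z wrist-D 0.17162445399054732
```

>>> play_rows(
  steps=[
    {"claw": 0, "dp": [0, 0, 0], "angular": [5.42, -0.06, 4.58]},
    {"claw": 0, "dp": [0, 0, 0], "angular": [5.42, -0.06, 4.58]},
    {"claw": 0, "dp": [0, 0, 0], "angular": [5.42, -0.06, 4.58]},
    {"claw": 0, "dp": [0, 0, 0], "angular": [5.42, -0.06, 4.58]},
    {"claw": 0, "dp": [0, 0, 0], "angular": [5.42, -0.06, 4.58]},
    {"claw": 0, "dp": [0, 0, 0], "angular": [5.42, -0.06, 4.58]},
    {"claw": 0, "dp": [0, 0, 0], "angular": [5.42, -0.06, 4.58]},
    {"claw": 0, "dp": [0, 0, 0], "angular": [5.42, -0.06, 4.58]},
  ],
)

```text
clock: 10.3
tcp_pos: [0.4285, -0.122, 0.2845]
orientation: [0.407, 0.256, 0.869, -0.119]
wrist_force: [0.7, 0.3, -0.8]
finger_gap: 0.0854
```

>>> play_rows(
  steps=[
    {"claw": 0, "dp": [0, 0, 0], "angular": [5.42, -0.06, 4.58]},
    {"claw": 0, "dp": [0, 0, 0], "angular": [5.42, -0.06, 4.58]},
    {"claw": 0, "dp": [0, 0, 0], "angular": [0, -7.1, 0]},
    {"claw": 0, "dp": [0, 0, 0], "angular": [0, -7.1, 0]},
    {"claw": 0, "dp": [0, 0, 0], "angular": [0, -7.1, 0]},
    {"claw": 0, "dp": [0, 0, 0], "angular": [0, -4, 0]},
    {"claw": 0, "dp": [0, 0, 0], "angular": [0, 0, 0]},
    {"claw": 0, "dp": [0, 0, 0], "angular": [0, 0, 0]},
  ],
)

```text
clock: 10.97
tcp_pos: [0.4591, -0.0899, 0.3362]
orientation: [0.523, 0.332, 0.745, -0.246]
wrist_force: [-0.3, -0.6, -0.6]
finger_gap: 0.0854
```

```bash
cat >> h.py <<'E'
from scipy.spatial.transform import Rotation as Rt
def st():
    s=env.get_state();M=Rt.from_quat(s['orientation'],scalar_first=True).as_matrix()
    print({k:np.round(s[k],4).tolist() for k in('clock','joint_pos','tcp_pos','wrist_force','finger_gap')});print(M.round(3))
    t=M[:,2];print('heading',np.degrees(np.arctan2(t[1],t[0])).round(1),'pitch',np.degrees(np.arcsin(t[2])).round(1))
    return s,M
def go(tgt):
    s,M=st();print('tool d',(M.T@(np.array(tgt)-s['tcp_pos'])).round(4))
E
python3 - <<'E'
from h import *
s,M=st();t=M[:,2];G=np.array([.499,-.124,.063]);W=G-.08*t;print(W);print(M.T@(W+[0,0,.1]-s['tcp_pos']),M.T@[0,0,-.1],t)
u=M.T@[0,0,1];print('up in tool',u)
E
```

```text
{'clock': 10.9667, 'joint_pos': [0.1353, -0.3581, -1.0238, -0.0918, -0.912, 0.4526], 'tcp_pos': [0.4591, -0.0899, 0.3362], 'wrist_force': [-0.2531, -0.6098, -0.5638], 'finger_gap': 0.0854}
[[-0.232  0.753  0.616]
 [ 0.239  0.658 -0.714]
 [-0.943 -0.019 -0.332]]
heading -49.2 pitch -19.4
[ 0.44971725 -0.06686574  0.08958735]
[0.14591269 0.01088085 0.02644906] [0.09429703 0.00188664 0.03323419] [ 0.61603433 -0.71417825 -0.33234189]
up in tool [-0.94297027 -0.01886642 -0.33234189]
```

>>> play_rows(
  steps=[
    {"claw": 0, "dp": [0.024, 0.002, 0.004], "angular": [0, 0, 0]},
    {"claw": 0, "dp": [0.024, 0.002, 0.004], "angular": [0, 0, 0]},
    {"claw": 0, "dp": [0.024, 0.002, 0.004], "angular": [0, 0, 0]},
    {"claw": 0, "dp": [0.024, 0.002, 0.004], "angular": [0, 0, 0]},
    {"claw": 0, "dp": [0.024, 0.002, 0.004], "angular": [0, 0, 0]},
    {"claw": 0, "dp": [0.024, 0.002, 0.004], "angular": [0, 0, 0]},
    {"claw": 0, "dp": [0, 0, 0], "angular": [0, 0, 0]},
    {"claw": 0, "dp": [0, 0, 0], "angular": [0, 0, 0]},
  ],
)

```text
clock: 11.63
tcp_pos: [0.4665, -0.0335, 0.2227]
orientation: [0.496, 0.35, 0.752, -0.257]
wrist_force: [0.1, 0.5, -0.1]
finger_gap: 0.0852
```

```bash
python3 - <<'E'
from h import *
s,M=st();t=M[:,2];G=np.array([.499,-.124,.064]);W=G-.08*t;print(W);print(M.T@(W-s['tcp_pos']))
E
```

```text
{'clock': 11.6333, 'joint_pos': [0.3119, -0.0378, -1.026, -0.1137, -1.0607, 0.7643], 'tcp_pos': [0.4665, -0.0335, 0.2227], 'wrist_force': [0.1005, 0.5014, -0.0987], 'finger_gap': 0.0852}
[[-0.262  0.782  0.566]
 [ 0.27   0.622 -0.735]
 [-0.926 -0.04  -0.375]]
heading -52.4 pitch -22.0
[ 0.45373473 -0.06523822  0.09396847]
[ 0.11398594 -0.02461283  0.06433471]
```

```bash
cat > kin.py <<'E'
import numpy as np
from scipy.optimize import least_squares
from scipy.spatial.transform import Rotation as Rt
ry=lambda a:Rt.from_euler('y',a).as_matrix();rz=lambda a:Rt.from_euler('z',a).as_matrix()
R0=np.array([[0,0,1],[0,1,0],[-1,0,0.]])  # tool axes for pitch0, roll0: z fwd, y left, x down
def fk(q,x):
    a,L2,L3,h,b2,b3,D1,D2,o,o2=x
    p=q[1]-q[2]+q[3]
    v=np.array([a+L2*np.sin(q[1]+b2)+L3*np.cos(q[1]-q[2]+b3),o,h+L2*np.cos(q[1]+b2)-L3*np.sin(q[1]-q[2]+b3)])
    A=ry(p); B=A@rz(q[4])
    v=v+A@[D1,0,0]+B@[D2,o2,0]
    R=rz(q[0]); return R@v, R@B@R0@rz(q[5])
D=[([1.05837,.31391,.0451,1.30359,0,1.43118],[.20923,.53512,.23851]),
([.18864,.19468,-.42021,.96004,.0001,1.81092],[.44183,.16583,.1184]),
([.1259,.4143,.3164,1.4612,.0008,1.7476],[.6117,.1583,.2905]),
([-.4586,.0506,-.1691,1.3492,.0006,-.8198],[.429,-.1224,.2834]),
([-1.0198,-.2724,-.7209,.9008,.848,-1.2681],[.426,-.1219,.2795]),
([.1353,-.3581,-1.0238,-.0918,-.912,.4526],[.4591,-.0899,.3362]),
([.3119,-.0378,-1.026,-.1137,-1.0607,.7643],[.4665,-.0335,.2227])]
x0=[0,.52,.42,.1,0,-.1,.05,.25,.08,0]
fit=least_squares(lambda x:np.ravel([fk(q,x)[0]-p for q,p in D]),x0)
X=fit.x
lo=np.array([-2.76,-.86,-1.03,-2.2,-1.47,-3.14]);hi=np.array([2.76,1.69,1.26,2.34,1.5,3.14])
def ik(p,R,q0):
    f=lambda q:np.r_[(fk(q,X)[0]-p)*5,Rt.from_matrix(fk(q,X)[1].T@R).as_rotvec()]
    r=least_squares(f,np.clip(q0,lo+.02,hi-.02),bounds=(lo,hi)); return r.x,np.abs(r.fun).max()
def pose(head,pit,roll=0):
    "pit deg below horizontal, roll deg about tool z"
    return rz(np.radians(head))@ry(np.radians(pit))@R0@rz(np.radians(roll))
E
python3 - <<'E'
from kin import *
print(X.round(4),np.abs(fit.fun).max())
print(fk(D[4][0],X)[1].round(3));print(fk(D[6][0],X)[1].round(3))
G=np.array([.499,-.124,.064])
for pit in(5,15,25,35):
  for hd in range(-90,50,10):
    R=pose(hd,pit);t=R[:,2];o=[]
    for off in(.011,-.08):
      best=min((ik(G+off*t,R,q0) for q0 in([0,.3,-.8,.4,-.5,.5],[-.8,.3,-.8,.4,.5,-.5],[0,.8,-.5,-.6,-.9,.3])),key=lambda r:r[1]);o.append(best)
    if o[0][1]<.005: print(pit,hd,o[0][0].round(2),round(o[0][1],3),'| W',o[1][0].round(2),round(o[1][1],3))
E
```

```text
[-1.000e-04  5.185e-01  4.133e-01  2.331e-01  1.000e-04 -1.350e-01
  1.404e-01  2.922e-01  8.000e-02  0.000e+00] 3.984608891766106e-05
[[-0.608 -0.345  0.715]
 [-0.217  0.938  0.269]
 [-0.764  0.008 -0.645]]
[[-0.262  0.782  0.566]
 [ 0.271  0.622 -0.734]
 [-0.926 -0.039 -0.375]]
5 -90 [ 0.15  0.99 -0.2   1.42 -1.4   2.62] 0.0 | W [ 0.32  1.08 -0.04  1.75 -1.24  2.88] 0.0
5 30 [-1.02  0.68 -1.03 -0.39  1.48 -1.31] 0.004 | W [-1.28  0.9  -0.63  1.24  1.33 -2.78] 0.0
5 40 [-1.01  0.89 -0.51  1.18  1.41 -2.59] 0.0 | W [-1.23  0.97 -0.44  1.49  1.21 -2.91] 0.0
15 -90 [ 0.13  0.75 -0.39  0.89 -1.28  2.05] 0.0 | W [ 0.3   0.85 -0.18  1.37 -1.18  2.44] 0.0
15 -80 [ 0.14  0.6  -0.72  0.11 -1.31  1.43] 0.0 | W [ 0.32  0.69 -0.44  0.94 -1.27  2.09] 0.0
15 -70 [ 0.12  0.61 -1.02 -0.76 -1.23  0.85] 0.0 | W [ 0.33  0.52 -0.79  0.19 -1.31  1.5 ] 0.0
15 30 [-1.    0.53 -1.   -0.14  1.3  -1.37] 0.0 | W [-1.24  0.59 -0.77  0.84  1.24 -2.23] 0.0
15 40 [-0.99  0.64 -0.68  0.67  1.28 -2.  ] 0.0 | W [-1.2   0.72 -0.54  1.19  1.15 -2.49] 0.0
25 -90 [ 0.1   0.62 -0.47  0.7  -1.12  1.81] 0.0 | W [ 0.26  0.6
[... 181 characters left out ...]
0.28  0.38 -0.79  0.25 -1.13  1.41] 0.0
25 30 [-0.95  0.4  -0.97 -0.01  1.12 -1.34] 0.0 | W [-1.18  0.37 -0.83  0.65  1.12 -1.88] 0.0
25 40 [-0.95  0.49 -0.74  0.5   1.13 -1.75] 0.0 | W [-1.15  0.51 -0.61  0.98  1.06 -2.16] 0.0
35 -90 [ 0.05  0.51 -0.51  0.62 -0.96  1.66] 0.0 | W [ 0.2   0.51 -0.35  0.99 -0.93  1.9 ] 0.0
35 -80 [ 0.05  0.42 -0.7   0.28 -0.95  1.36] 0.0 | W [ 0.21  0.38 -0.56  0.68 -0.96  1.63] 0.0
35 -70 [ 0.03  0.35 -0.88 -0.08 -0.89  1.05] 0.0 | W [ 0.2   0.25 -0.77  0.34 -0.94  1.32] 0.0
35 30 [-0.88  0.3  -0.93  0.12  0.94 -1.29] 0.0 | W [-1.09  0.2  -0.83  0.6   0.96 -1.64] 0.0
35 40 [-0.89  0.39 -0.75  0.46  0.96 -1.6 ] 0.0 | W [-1.07  0.34 -0.64  0.86  0.93 -1.91] 0.0
```

```bash
python3 - <<'E'
from kin import *
up=np.array([0,0,1.])
for al in (18,):
  bt=pose(0,al).T@up
  for sgn in(-1,1):
   for hd in range(-70,71,20):
    for pit in(0,15):
      row=[];ok=True;q=None
      for roll in(0,60,100,125,150):
        R=pose(hd,pit,sgn*roll);b=R@bt;t=R[:,2]
        d=(pose(hd,pit,sgn*150)@bt)[:2];d=d/np.linalg.norm(d)
        Rf=pose(hd,pit,sgn*125);bf=Rf@bt
        G=np.array([*(np.array([.49,.16])-.03*d),.135])-.038*bf; G[2]=max(G[2],.165)
        p=G+.011*t
        c=[ik(p,R,q0) for q0 in(([q] if q is not None else [])+[[.3,.3,-.5,.4,.5*np.sign(-hd+.1)*-1,-1*sgn*roll/57],[.6,.3,-.6,.4,-.8,sgn*-roll/57],[-.3,.3,-.6,.4,.8,sgn*-roll/57]])]
        if q is not None: c.sort(key=lambda r:(r[1]>.005,np.abs(r[0]-q).max()))
        else:c.sort(key=lambda r:r[1])
        q,e=c[0];row.append((roll,e<.005,round(float(np.degrees(np.arcsin(b[2])))),))
        if e>.005: ok=False
      if ok: print(al,sgn,'hd',hd,'pit',pit,'G',G.round(3),'d',d.round(2),[r[2] for r in row],'q',q.round(2))
G=np.array([.499,-.124,.064]);
for hd in(35,40):
  R=pose(hd,18);t=R[:,2]
  for pt in((G+.011*t),(G-.08*t),(G-.08*t+[0,0,.12])): print(hd,pt.round(3),ik(pt,R,[-1.1,.5,-.6,.8,1.1,-2]))
E
```

```text
18 -1 hd -70 pit 0 G [0.448 0.115 0.165] d [0.6 0.8] [72, 28, -10, -33, -55] q [ 0.67  0.99 -0.16  1.99 -1.25  0.52]
18 -1 hd -70 pit 15 G [0.456 0.107 0.165] d [0.39 0.92] [87, 33, -5, -27, -46] q [ 0.63  0.68 -0.28  1.41 -1.19 -0.21]
18 -1 hd -50 pit 15 G [0.477 0.098 0.165] d [0.05 1.  ] [87, 33, -5, -27, -46] q [ 0.61  0.32 -0.84  0.07 -1.29 -1.39]
18 -1 hd 70 pit 15 G [0.55  0.179 0.165] d [-0.89 -0.46] [87, 33, -5, -27, -46] q [-0.34  0.4  -0.66  0.46  1.31  2.14]
18 1 hd -70 pit 0 G [0.551 0.152 0.165] d [-0.97  0.23] [72, 28, -10, -33, -55] q [ 0.61  1.11  0.17  2.2  -1.31 -0.52]
18 1 hd -70 pit 15 G [0.55  0.141 0.165] d [-0.89  0.46] [87, 33, -5, -27, -46] q [ 0.58  0.78 -0.02  1.48 -1.22 -1.35]
18 1 hd -50 pit 15 G [0.553 0.163 0.165] d [-0.99  0.12] [87, 33, -5, -27, -46] q [ 0.62  0.46 -0.58  0.26 -1.3  -2.38]
18 1 hd -30 pit 15 G [0.549 0.184 0.165] d [-0.97 -0.22] [87, 33, -5, -27, -46] q [ 0.62  0.4  -1.01 -0.85 -1.07  3.13]
18 1 hd 70 pit 15 G [0.456 0.213 0.165] d [ 0.39 -0.92] [87, 33, -5, -27, -46] q [-0.34  0.27 -0.9   0.35  1.31  1.1 ]
35 [ 0.508 -0.118  0.061] 
[... 213 characters left out ...]
61,  1.1720641 ,
       -2.26081857]), np.float64(3.058740164974703e-13))
35 [ 0.437 -0.168  0.209] (array([-1.20966118,  0.36888009, -0.59960936,  1.25257413,  1.1720641 ,
       -2.26081856]), np.float64(1.7385092040961037e-09))
40 [ 0.507 -0.117  0.061] (array([-0.9813358 ,  0.59237538, -0.70420575,  0.59638353,  1.23896192,
       -1.91019301]), np.float64(2.026287926351243e-09))
40 [ 0.441 -0.173  0.089] (array([-1.1878968 ,  0.65095027, -0.56637732,  1.11543262,  1.12948575,
       -2.38309504]), np.float64(5.7457300250101516e-12))
40 [ 0.441 -0.173  0.209] (array([-1.1878968 ,  0.44670678, -0.50102781,  1.3850256 ,  1.12948575,
       -2.38309503]), np.float64(6.4977214449867795e-09))
```

```bash
cat >> h.py <<'E'
def plan(tgtp,R,n):
    "rows: n equal rows of tool-frame shift & turn, simultaneous (shift applied in frame before the turn)"
    s=env.get_state();M=Rt.from_quat(s['orientation'],scalar_first=True).as_matrix()
    w=Rt.from_matrix(M.T@R).as_rotvec(degrees=True);print('turn',w.round(2),'per row',(w/n).round(2))
    print('shift after turn (tool)',(R.T@(np.array(tgtp)-s['tcp_pos'])).round(4),'before',(M.T@(np.array(tgtp)-s['tcp_pos'])).round(4))
E
python3 - <<'E'
from h import *
import kin
s,M=st();R=kin.pose(-72,20);t=R[:,2];G=np.array([.499,-.124,.064])
q=s['joint_pos'];A=G-.08*t+[0,0,.11];print('A',A)
plan(A,R,4)
for p in(np.array(s['tcp_pos'])+[.0,0,0],A,G-.08*t,G+.011*t):
    q,e=kin.ik(p,R,q);print(p.round(3),q.round(2),e)
print('A->W',(R.T@[0,0,-.11]).round(4)); print(R.round(3))
E
```

```text
{'clock': 11.6333, 'joint_pos': [0.3119, -0.0378, -1.026, -0.1137, -1.0607, 0.7643], 'tcp_pos': [0.4665, -0.0335, 0.2227], 'wrist_force': [0.1005, 0.5014, -0.0987], 'finger_gap': 0.0852}
[[-0.262  0.782  0.566]
 [ 0.27   0.622 -0.735]
 [-0.926 -0.04  -0.375]]
heading -52.4 pitch -22.0
A [ 0.47576952 -0.05250394  0.20136161]
turn [18.35 -1.59  9.45] per row [ 4.59 -0.4   2.36]
shift after turn (tool) [0.0129 0.003  0.027 ] before [ 0.0122 -0.0037  0.0272]
[ 0.466 -0.033  0.223] [ 0.36  0.27 -0.57  0.84 -1.22  1.69] 4.1925636046948187e-13
[ 0.476 -0.053  0.201] [ 0.31  0.27 -0.64  0.64 -1.22  1.55] 6.144071458429688e-16
[ 0.476 -0.053  0.091] [ 0.31  0.47 -0.73  0.35 -1.22  1.55] 1.2782221424359172e-10
[ 0.502 -0.134  0.06 ] [ 0.11  0.52 -0.93 -0.39 -1.17  1.03] 3.604291770753968e-14
A->W [0.1034 0.     0.0376]
[[-0.106  0.951  0.29 ]
 [ 0.325  0.309 -0.894]
 [-0.94   0.    -0.342]]
```

>>> play_rows(
  steps=[
    {"claw": 0, "dp": [0, 0, 0], "angular": [3.06, -0.27, 1.58]},
    {"claw": 0, "dp": [0, 0, 0], "angular": [3.06, -0.27, 1.58]},
    {"claw": 0, "dp": [0, 0, 0], "angular": [3.06, -0.27, 1.58]},
    {"claw": 0, "dp": [0, 0, 0], "angular": [3.06, -0.27, 1.58]},
    {"claw": 0, "dp": [0, 0, 0], "angular": [3.06, -0.27, 1.58]},
    {"claw": 0, "dp": [0, 0, 0], "angular": [3.06, -0.27, 1.58]},
    {"claw": 0, "dp": [0.0065, 0.0015, 0.0135], "angular": [0, 0, 0]},
    {"claw": 0, "dp": [0.0065, 0.0015, 0.0135], "angular": [0, 0, 0]},
  ],
)

```text
clock: 12.3
tcp_pos: [0.4778, -0.0524, 0.2034]
orientation: [0.465, 0.482, 0.662, -0.336]
wrist_force: [0.7, 0.5, -0.5]
finger_gap: 0.0854
```

```bash
python3 - <<'E'
from h import *
import kin
s,M=st();R=kin.pose(-72,20);t=R[:,2];G=np.array([.499,-.124,.064]);plan(G-.08*t,R,1)
im,_=snap('side','side3');tp,_=snap('top','top3')
a=cv2.resize(im[90:310,180:400],(560,560),interpolation=cv2.INTER_CUBIC);b=cv2.resize(tp[180:300,195:375],(240,160))
cv2.imwrite('pics/crop3.png',a[:,:,::-1])
E
```

```text
{'clock': 12.3, 'joint_pos': [0.3075, 0.2722, -0.6367, 0.6431, -1.222, 1.5538], 'tcp_pos': [0.4778, -0.0524, 0.2034], 'wrist_force': [0.6682, 0.4733, -0.4927], 'finger_gap': 0.0854}
[[-0.103  0.951  0.291]
 [ 0.326  0.308 -0.894]
 [-0.94   0.003 -0.342]]
heading -72.0 pitch -20.0
turn [ 0.01  0.02 -0.17] per row [ 0.01  0.02 -0.17]
shift after turn (tool) [ 0.1055 -0.0019  0.0378] before [ 0.1055 -0.0022  0.0378]
```

View pics/crop3.png

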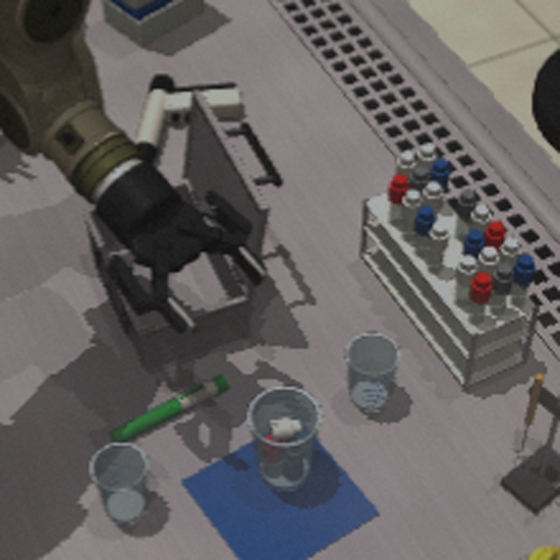

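The lid stands upright, behind the gripper. The beaker is on the mat at crop (284,440), clear ahead of the fingers. I'm lowering and then going forward.

>>> play_rows(
  steps=[
    {"claw": 0, "dp": [0.021, -0.0004, 0.0076], "angular": [0, 0, 0]},
    {"claw": 0, "dp": [0.021, -0.0004, 0.0076], "angular": [0, 0, 0]},
    {"claw": 0, "dp": [0.021, -0.0004, 0.0076], "angular": [0, 0, 0]},
    {"claw": 0, "dp": [0.021, -0.0004, 0.0076], "angular": [0, 0, 0]},
    {"claw": 0, "dp": [0.021, -0.0004, 0.0076], "angular": [0, 0, 0]},
    {"claw": 0, "dp": [0, 0, 0], "angular": [0, 0, 0]},
    {"claw": 0, "dp": [0, 0, 0], "angular": [0, 0, 0]},
    {"claw": 0, "dp": [0, 0, 0], "angular": [0, 0, 0]},
  ],
)

```text
clock: 13.07
tcp_pos: [0.4751, -0.0525, 0.0919]
orientation: [0.466, 0.483, 0.661, -0.336]
wrist_force: [-0.5, 0.2, 0.3]
finger_gap: 0.0855
```

```bash
python3 - <<'E'
from h import *
s,M=st();t=M[:,2];G=np.array([.499,-.124,.064]);print((M.T@(G+.011*t-s['tcp_pos'])).round(4))
E
```

```text
{'clock': 13.0667, 'joint_pos': [0.3095, 0.4711, -0.7377, 0.3448, -1.223, 1.5578], 'tcp_pos': [0.4751, -0.0525, 0.0919], 'wrist_force': [-0.4755, 0.2155, 0.2741], 'finger_gap': 0.0855}
[[-0.101  0.951  0.292]
 [ 0.326  0.309 -0.894]
 [-0.94   0.005 -0.341]]
heading -71.9 pitch -19.9
[0.0005 0.0006 0.0914]
```

>>> play_rows(
  steps=[
    {"claw": 0, "dp": [0, 0, 0.018], "angular": [0, 0, 0]},
    {"claw": 0, "dp": [0, 0, 0.018], "angular": [0, 0, 0]},
    {"claw": 0, "dp": [0, 0, 0.018], "angular": [0, 0, 0]},
    {"claw": 0, "dp": [0, 0, 0.018], "angular": [0, 0, 0]},
    {"claw": 0, "dp": [0, 0, 0.012], "angular": [0, 0, 0]},
    {"claw": 0, "dp": [0, 0, 0.007], "angular": [0, 0, 0]},
    {"claw": 0, "dp": [0, 0, 0], "angular": [0, 0, 0]},
    {"claw": 0, "dp": [0, 0, 0], "angular": [0, 0, 0]},
  ],
  force=30,
)

```text
clock: 13.73
tcp_pos: [0.5014, -0.1341, 0.0604]
orientation: [0.465, 0.483, 0.661, -0.336]
wrist_force: [0.2, -0.6, -0.0]
finger_gap: 0.0856
```

```bash
python3 - <<'E'
from h import *
s,M=st()
im,_=snap('side','side4');tp,_=snap('top','top4')
a=cv2.resize(im[200:310,220:350],(520,440),interpolation=cv2.INTER_CUBIC);b=cv2.resize(tp[190:260,290:370],(503,440),interpolation=cv2.INTER_CUBIC)
cv2.imwrite('pics/crop4.png',cv2.resize(np.hstack([a,b]),None,fx=.75,fy=.75)[:,:,::-1])
E
```

```text
{'clock': 13.7333, 'joint_pos': [0.1114, 0.5199, -0.9368, -0.3946, -1.17, 1.0314], 'tcp_pos': [0.5014, -0.1341, 0.0604], 'wrist_force': [0.1892, -0.6021, -0.0288], 'finger_gap': 0.0856}
[[-0.101  0.951  0.291]
 [ 0.326  0.308 -0.894]
 [-0.94   0.005 -0.341]]
heading -72.0 pitch -19.9
```

View pics/crop4.png

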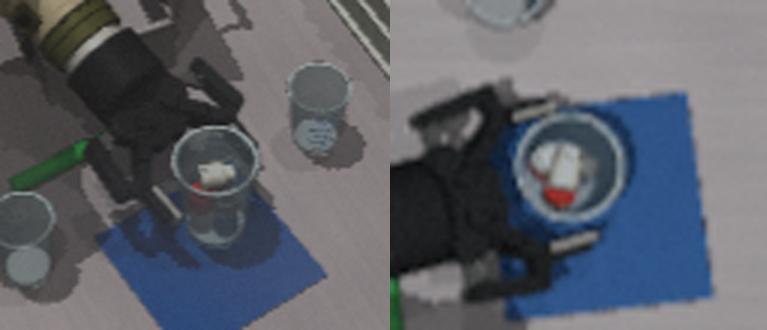

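The beaker sits centred between the two open fingers (crop right at (570,165)). I'm closing gently.

>>> play_rows(
  steps=[
    {"claw": 30, "dp": [0, 0, 0], "angular": [0, 0, 0]},
    {"claw": 45, "dp": [0, 0, 0], "angular": [0, 0, 0]},
    {"claw": 55, "dp": [0, 0, 0], "angular": [0, 0, 0]},
    {"claw": 65, "dp": [0, 0, 0], "angular": [0, 0, 0]},
    {"claw": 90, "dp": [0, 0, 0], "angular": [0, 0, 0]},
    {"claw": 255, "dp": [0, 0, 0], "angular": [0, 0, 0]},
    {"claw": 255, "dp": [0, 0, 0], "angular": [0, 0, 0]},
    {"claw": 255, "dp": [0, 0, 0], "angular": [0, 0, 0]},
  ],
  force=30,
)

```text
clock: 14.5
tcp_pos: [0.5016, -0.1336, 0.0597]
orientation: [0.466, 0.482, 0.662, -0.336]
wrist_force: [-0.1, 2.9, 4.9]
finger_gap: 0.0655
```

>>> play_rows(
  steps=[
    {"claw": 255, "dp": [-0.0094, 0, -0.0034], "angular": [0, 0, 0]},
    {"claw": 255, "dp": [-0.0141, 0, -0.0051], "angular": [0, 0, 0]},
    {"claw": 255, "dp": [-0.0188, 0, -0.0068], "angular": [0, 0, 0]},
    {"claw": 255, "dp": [-0.0235, 0, -0.0085], "angular": [0, 0, 0]},
    {"claw": 255, "dp": [-0.0235, 0, -0.0085], "angular": [0, 0, 0]},
    {"claw": 255, "dp": [-0.0188, 0, -0.0068], "angular": [0, 0, 0]},
    {"claw": 255, "dp": [-0.0141, 0, -0.0051], "angular": [0, 0, 0]},
    {"claw": 255, "dp": [0, 0, 0], "angular": [0, 0, 0]},
  ],
  force=40,
)

```text
clock: 15.17
tcp_pos: [0.5014, -0.134, 0.1913]
orientation: [0.466, 0.483, 0.661, -0.335]
wrist_force: [0.4, 0.6, -1.9]
finger_gap: 0.0649
```

```bash
python3 - <<'E'
from h import *
import kin
s,M=st();t=M[:,2];G0=s['tcp_pos']-.011*t;print('G',G0)
bt=M.T@[0,0,1]
# pour candidates, keep heading, pitch 12, roll -> choose G
q=s['joint_pos'].copy()
for hd,pit in((-72,20),(-72,12),(-65,12)):
    R=kin.pose(hd,pit,0);q=s['joint_pos'].copy()
    for roll in(0,30,60,90,110,125,140,155,165):
        Rr=kin.pose(hd,pit,-roll);b=Rr@bt;G=np.array([.462,.110,.17]);q,e=kin.ik(G+.011*Rr[:,2],Rr,q)
        m=G+.038*b;n=np.array([0,0,-1])-b*(-b[2]);n/=np.linalg.norm(n);lip=m+.036*n;foot=G-.06*b+.028*n
        print(hd,pit,roll,'slope',round(float(np.degrees(np.arcsin(b[2])))),'mouth',m.round(3),'lip',lip.round(3),'foot',foot.round(3),q.round(2),round(e,4))
E
```

```text
{'clock': 15.1667, 'joint_pos': [0.1114, 0.2062, -0.8429, 0.0091, -1.1688, 1.0289], 'tcp_pos': [0.5014, -0.134, 0.1913], 'wrist_force': [0.3859, 0.5567, -1.8896], 'finger_gap': 0.0649}
[[-0.1    0.951  0.293]
 [ 0.326  0.309 -0.893]
 [-0.94   0.007 -0.341]]
heading -71.8 pitch -19.9
G [ 0.49814659 -0.12419339  0.19506854]
-72 20 0 slope 90 mouth [0.462 0.11  0.208] lip [0.498 0.115 0.208] foot [0.489 0.114 0.11 ] [ 0.61  0.62 -0.26  1.36 -1.12  2.29] 0.0
-72 20 30 slope 61 mouth [0.479 0.117 0.203] lip [0.508 0.13  0.186] foot [0.458 0.108 0.104] [ 0.61  0.62 -0.26  1.36 -1.12  1.77] 0.0
-72 20 60 slope 34 mouth [0.49  0.125 0.191] lip [0.507 0.135 0.161] foot [0.432 0.093 0.113] [ 0.61  0.62 -0.26  1.36 -1.12  1.25] 0.0
-72 20 90 slope 6 mouth [0.492 0.133 0.174] lip [0.495 0.135 0.138] foot [0.417 0.076 0.136] [ 0.61  0.62 -0.26  1.36 -1.12  0.72] 0.0
-72 20 110 slope -11 mouth [0.489 0.136 0.163] lip [0.484 0.131 0.127] foot [0.416 0.065 0.154] [ 0.61  0.62 -0.26  1.36 -1.12  0.37] 0.0
-72 20 125 slope -23 mouth [0.484 0.137 0.155] lip [0.475 0.126 0.122] foot [0.421 0.058 0.168] 
[... 2219 characters left out ...]
 0.79] 0.0
-65 12 110 slope -14 mouth [0.486 0.138 0.161] lip [0.48  0.131 0.126] foot [0.42  0.061 0.158] [ 0.64  0.66 -0.33  1.35 -1.28  0.44] 0.0
-65 12 125 slope -28 mouth [0.481 0.138 0.152] lip [0.472 0.124 0.121] foot [0.424 0.056 0.173] [ 0.64  0.66 -0.33  1.35 -1.28  0.18] 0.0
-65 12 140 slope -40 mouth [0.475 0.136 0.146] lip [0.465 0.116 0.118] foot [0.434 0.052 0.187] [ 0.64  0.66 -0.33  1.35 -1.28 -0.08] 0.0
-65 12 155 slope -50 mouth [0.467 0.134 0.141] lip [0.461 0.107 0.118] foot [0.449 0.051 0.198] [ 0.64  0.66 -0.33  1.35 -1.28 -0.34] 0.0
-65 12 165 slope -55 mouth [0.462 0.132 0.139] lip [0.462 0.102 0.118] foot [0.463 0.053 0.203] [ 0.64  0.66 -0.33  1.35 -1.28 -0.52] 0.0
```

>>> play_rows(
  steps=[
    {"claw": 255, "dp": [0.0031, 0.0012, -0.0068], "angular": [0, 0, 0]},
    {"claw": 255, "dp": [0.0062, 0.0023, -0.0136], "angular": [0, 0, 0]},
    {"claw": 255, "dp": [0.0094, 0.0035, -0.0205], "angular": [0, 0, 0]},
    {"claw": 255, "dp": [0.0114, 0.0043, -0.025], "angular": [0, 0, 0]},
    {"claw": 255, "dp": [0.0114, 0.0043, -0.025], "angular": [0, 0, 0]},
    {"claw": 255, "dp": [0.0114, 0.0043, -0.025], "angular": [0, 0, 0]},
    {"claw": 255, "dp": [0.0114, 0.0043, -0.025], "angular": [0, 0, 0]},
    {"claw": 255, "dp": [0.0114, 0.0043, -0.025], "angular": [0, 0, 0]},
  ],
)

```text
clock: 15.83
tcp_pos: [0.4711, 0.0453, 0.1728]
orientation: [0.464, 0.482, 0.662, -0.337]
wrist_force: [1.3, 0.7, -2.9]
finger_gap: 0.0652
```

>>> play_rows(
  steps=[
    {"claw": 255, "dp": [0.0114, 0.0043, -0.025], "angular": [0, 0, 0]},
    {"claw": 255, "dp": [0.0083, 0.0031, -0.0182], "angular": [0, 0, 0]},
    {"claw": 255, "dp": [0.0052, 0.0019, -0.0114], "angular": [0, 0, 0]},
    {"claw": 255, "dp": [0.0031, 0.0012, -0.0068], "angular": [0, 0, 0]},
    {"claw": 255, "dp": [0, 0, 0], "angular": [0, 0, 0]},
    {"claw": 255, "dp": [0, 0, 0], "angular": [0, 0, 0]},
    {"claw": 255, "dp": [0, 0, 0], "angular": [0, 0, 0]},
    {"claw": 255, "dp": [0, 0, 0], "angular": [0, 0, 0]},
  ],
)

```text
clock: 16.5
tcp_pos: [0.4611, 0.1107, 0.1692]
orientation: [0.465, 0.482, 0.662, -0.337]
wrist_force: [0.6, -0.0, -0.9]
finger_gap: 0.0653
```

```bash
python3 - <<'E'
from h import *
s,M=st();print('G',s['tcp_pos']-.011*M[:,2])
im,_=snap('side','side5');tp,_=snap('top','top5')
a=cv2.resize(im[110:250,180:320],(500,500),interpolation=cv2.INTER_CUBIC);b=cv2.resize(tp[180:270,195:285],(500,500),interpolation=cv2.INTER_CUBIC)
cv2.imwrite('pics/crop5.png',cv2.resize(np.hstack([a,b]),None,fx=.78,fy=.78)[:,:,::-1])
E
```

```text
{'clock': 16.5, 'joint_pos': [0.6276, 0.6309, -0.2341, 1.4092, -1.1059, 2.3327], 'tcp_pos': [0.4611, 0.1107, 0.1692], 'wrist_force': [0.5781, -0.0341, -0.87], 'finger_gap': 0.0653}
[[-0.103  0.951  0.29 ]
 [ 0.326  0.308 -0.894]
 [-0.94   0.003 -0.342]]
heading -72.0 pitch -20.0
G [0.45795218 0.12050706 0.17298191]
```

View pics/crop5.png

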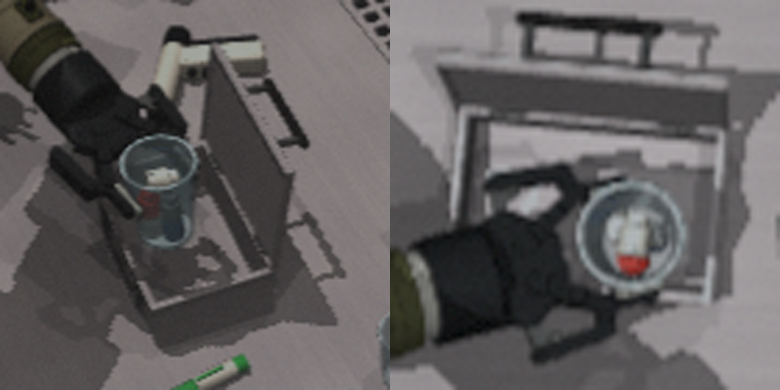

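The beaker is over the box's interior near its front right (crop right at (632,235)), with the lid well behind. Now I'll roll to pour.

>>> play_rows(
  steps=[
    {"claw": 255, "dp": [0, 0, 0], "angular": [0, 0, -4]},
    {"claw": 255, "dp": [0, 0, 0], "angular": [0, 0, -7]},
    {"claw": 255, "dp": [0, 0, 0], "angular": [0, 0, -7]},
    {"claw": 255, "dp": [0, 0, 0], "angular": [0, 0, -7]},
    {"claw": 255, "dp": [0, 0, 0], "angular": [0, 0, -7]},
    {"claw": 255, "dp": [0, 0, 0], "angular": [0, 0, -7]},
    {"claw": 255, "dp": [0, 0, 0], "angular": [0, 0, -7]},
    {"claw": 255, "dp": [0, 0, 0], "angular": [0, 0, -7]},
  ],
)

```text
clock: 17.27
tcp_pos: [0.4614, 0.1112, 0.1695]
orientation: [0.264, 0.134, 0.808, -0.509]
wrist_force: [0.8, -0.2, -1.4]
finger_gap: 0.0649
```

>>> play_rows(
  steps=[
    {"claw": 255, "dp": [0, 0, 0], "angular": [0, 0, -6]},
    {"claw": 255, "dp": [0, 0, 0], "angular": [0, 0, -6]},
    {"claw": 255, "dp": [0, 0, 0], "angular": [0, 0, -6]},
    {"claw": 255, "dp": [0, 0, 0], "angular": [0, 0, -6]},
    {"claw": 255, "dp": [0, 0, 0], "angular": [0, 0, -6]},
    {"claw": 255, "dp": [0, 0, 0], "angular": [0, 0, -6]},
    {"claw": 255, "dp": [0, 0, 0], "angular": [0, 0, -6]},
    {"claw": 255, "dp": [0, 0, 0], "angular": [0, 0, -6]},
  ],
)

```text
clock: 17.93
tcp_pos: [0.4614, 0.1112, 0.1696]
orientation: [0.035, -0.206, 0.793, -0.572]
wrist_force: [-0.7, 0.5, -1.9]
finger_gap: 0.0653
```

>>> play_rows(
  steps=[
    {"claw": 255, "dp": [0, 0, 0], "angular": [0, 0, -5]},
    {"claw": 255, "dp": [0, 0, 0], "angular": [0, 0, -5]},
    {"claw": 255, "dp": [0, 0, 0], "angular": [0, 0, -5]},
    {"claw": 255, "dp": [0, 0, 0], "angular": [0, 0, -5]},
    {"claw": 255, "dp": [0, 0, 0], "angular": [0, 0, -5]},
    {"claw": 255, "dp": [0, 0, 0], "angular": [0, 0, -5]},
    {"claw": 255, "dp": [0, 0, 0], "angular": [0, 0, -5]},
    {"claw": 255, "dp": [0, 0, 0], "angular": [0, 0, -5]},
  ],
)

```text
clock: 18.6
tcp_pos: [0.4614, 0.1111, 0.1697]
orientation: [-0.163, -0.464, 0.675, -0.55]
wrist_force: [0.0, -0.8, -0.4]
finger_gap: 0.0648
```

>>> play_rows(
  steps=[
    {"claw": 255, "dp": [0, 0, 0], "angular": [0, 0, -6]},
    {"claw": 255, "dp": [0, 0, 0], "angular": [0, 0, -6]},
    {"claw": 255, "dp": [0, 0, 0], "angular": [0, 0, -6]},
    {"claw": 255, "dp": [0, 0, 0], "angular": [0, 0, -6]},
    {"claw": 255, "dp": [0, 0, 0], "angular": [0, 0, 0]},
    {"claw": 255, "dp": [0, 0, 0], "angular": [0, 0, 0]},
    {"claw": 255, "dp": [0, 0, 0], "angular": [0, 0, 0]},
    {"claw": 255, "dp": [0, 0, 0], "angular": [0, 0, 0]},
  ],
)

```text
clock: 19.27
tcp_pos: [0.4614, 0.1116, 0.1694]
orientation: [0.272, 0.593, -0.565, 0.505]
wrist_force: [-0.5, -0.7, -1.3]
finger_gap: 0.0649
```

```bash
python3 - <<'E'
from h import *
s,M=st()
im,_=snap('side','side6');tp,_=snap('top','top6')
a=cv2.resize(im[110:250,180:320],(500,500),interpolation=cv2.INTER_CUBIC);b=cv2.resize(tp[180:270,195:285],(500,500),interpolation=cv2.INTER_CUBIC)
cv2.imwrite('pics/crop6.png',cv2.resize(np.hstack([a,b]),None,fx=.78,fy=.78)[:,:,::-1])
E
```

```text
{'clock': 19.2667, 'joint_pos': [0.6289, 0.6314, -0.2326, 1.4103, -1.1059, -0.5449], 'tcp_pos': [0.4614, 0.1116, 0.1694], 'wrist_force': [-0.4944, -0.7353, -1.2996], 'finger_gap': 0.0649}
[[-0.148 -0.945  0.291]
 [-0.395 -0.213 -0.893]
 [ 0.906 -0.248 -0.342]]
heading -71.9 pitch -20.0
```

View pics/crop6.png

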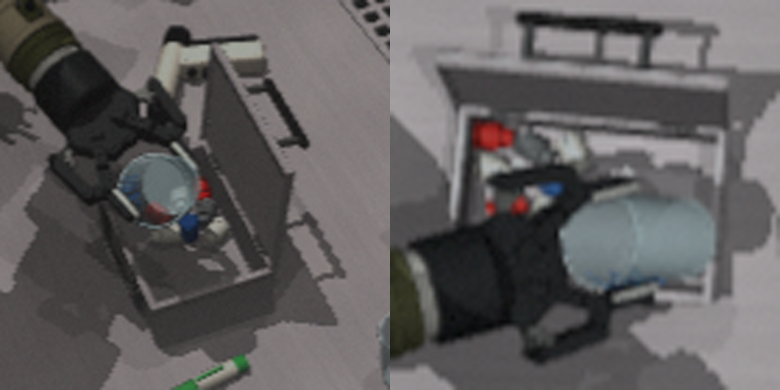

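Several caps now lie in the box (red ×2, grey, blue, aluminium). I'll shake once while tilted and then look into the box with the beaker rolled back.

>>> play_rows(
  steps=[
    {"claw": 255, "dp": [0, 0, 0], "angular": [0, 0, -6]},
    {"claw": 255, "dp": [0, 0, 0], "angular": [0, 0, -6]},
    {"claw": 255, "dp": [0, 0, 0], "angular": [0, 0, 6]},
    {"claw": 255, "dp": [0, 0, 0], "angular": [0, 0, -6]},
    {"claw": 255, "dp": [0, 0, 0], "angular": [0, 0, 0]},
    {"claw": 255, "dp": [0, 0, 0], "angular": [0, 0, 7]},
    {"claw": 255, "dp": [0, 0, 0], "angular": [0, 0, 7]},
    {"claw": 255, "dp": [0, 0, 0], "angular": [0, 0, 7]},
  ],
)

```text
clock: 20.03
tcp_pos: [0.4613, 0.1118, 0.1692]
orientation: [-0.23, -0.545, 0.611, -0.526]
wrist_force: [0.4, 0.8, -0.8]
finger_gap: 0.0654
```

>>> play_rows(
  steps=[
    {"claw": 255, "dp": [0, 0, 0], "angular": [0, 0, 7]},
    {"claw": 255, "dp": [0, 0, 0], "angular": [0, 0, 7]},
    {"claw": 255, "dp": [0, 0, 0], "angular": [0, 0, 7]},
    {"claw": 255, "dp": [0, 0, 0], "angular": [0, 0, 7]},
    {"claw": 255, "dp": [0, 0, 0], "angular": [0, 0, 7]},
    {"claw": 255, "dp": [0, 0, 0], "angular": [0, 0, 7]},
    {"claw": 255, "dp": [0, 0, 0], "angular": [0, 0, 7]},
    {"claw": 255, "dp": [0, 0, 0], "angular": [0, 0, 7]},
  ],
)

```text
clock: 20.7
tcp_pos: [0.4614, 0.1117, 0.1692]
orientation: [0.044, -0.194, 0.796, -0.572]
wrist_force: [-0.4, 0.0, -0.1]
finger_gap: 0.0651
```

>>> play_rows(
  steps=[
    {"claw": 255, "dp": [0, 0, 0], "angular": [0, 0, 7]},
    {"claw": 255, "dp": [0, 0, 0], "angular": [0, 0, 7]},
    {"claw": 255, "dp": [0, 0, 0], "angular": [0, 0, 7]},
    {"claw": 255, "dp": [0, 0, 0], "angular": [0, 0, 7]},
    {"claw": 255, "dp": [0, 0, 0], "angular": [0, 0, 7]},
    {"claw": 255, "dp": [0, 0, 0], "angular": [0, 0, 7]},
    {"claw": 255, "dp": [0, 0, 0], "angular": [0, 0, 7]},
    {"claw": 255, "dp": [0, 0, 0], "angular": [0, 0, 7]},
  ],
)

```text
clock: 21.37
tcp_pos: [0.4613, 0.1118, 0.1692]
orientation: [0.307, 0.202, 0.794, -0.485]
wrist_force: [0.1, 1.1, -1.2]
finger_gap: 0.0653
```

```bash
python3 - <<'E'
from h import *
import kin
s,M=st();plan(s['tcp_pos'],kin.pose(-72,20),7)
im,_=snap('side','side7');tp,_=snap('top','top7')
a=cv2.resize(im[110:250,180:320],(500,500),interpolation=cv2.INTER_CUBIC);b=cv2.resize(tp[180:270,195:285],(500,500),interpolation=cv2.INTER_CUBIC)
cv2.imwrite('pics/crop7.png',cv2.resize(np.hstack([a,b]),None,fx=.78,fy=.78)[:,:,::-1])
E
```

```text
{'clock': 21.3667, 'joint_pos': [0.6293, 0.6319, -0.2324, 1.4103, -1.1059, 1.5737], 'tcp_pos': [0.4613, 0.1118, 0.1692], 'wrist_force': [0.1119, 1.1112, -1.2185], 'finger_gap': 0.0653}
[[-0.73   0.618  0.292]
 [ 0.023  0.449 -0.893]
 [-0.683 -0.645 -0.342]]
heading -71.9 pitch -20.0
turn [6.000e-02 4.000e-02 4.338e+01] per row [0.01 0.01 6.2 ]
shift after turn (tool) [0. 0. 0.] before [0. 0. 0.]
```

View pics/crop7.png

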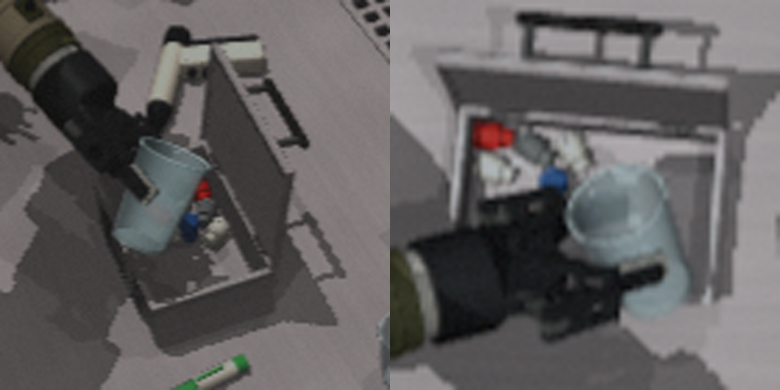

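The beaker looks empty. In the box I can see one red, the grey, the blue and three aluminium caps, and the second red is hidden by the gripper. Next I'll bring the beaker upright and carry it back.

>>> play_rows(
  steps=[
    {"claw": 255, "dp": [0, 0, 0], "angular": [0, 0, 6.2]},
    {"claw": 255, "dp": [0, 0, 0], "angular": [0, 0, 6.2]},
    {"claw": 255, "dp": [0, 0, 0], "angular": [0, 0, 6.2]},
    {"claw": 255, "dp": [0, 0, 0], "angular": [0, 0, 6.2]},
    {"claw": 255, "dp": [0, 0, 0], "angular": [0, 0, 6.2]},
    {"claw": 255, "dp": [0, 0, 0], "angular": [0, 0, 6.2]},
    {"claw": 255, "dp": [0, 0, 0], "angular": [0, 0, 6.2]},
    {"claw": 255, "dp": [0, 0, 0], "angular": [0, 0, 0]},
  ],
)

```text
clock: 22.13
tcp_pos: [0.4613, 0.1117, 0.1692]
orientation: [0.463, 0.479, 0.665, -0.339]
wrist_force: [-0.1, 0.1, -0.6]
finger_gap: 0.0654
```

>>> play_rows(
  steps=[
    {"claw": 255, "dp": [-0.0131, -0.0047, 0.0279], "angular": [0, 0, 0]},
    {"claw": 255, "dp": [-0.0131, -0.0047, 0.0279], "angular": [0, 0, 0]},
    {"claw": 255, "dp": [-0.0131, -0.0047, 0.0279], "angular": [0, 0, 0]},
    {"claw": 255, "dp": [-0.0131, -0.0047, 0.0279], "angular": [0, 0, 0]},
    {"claw": 255, "dp": [-0.0131, -0.0047, 0.0279], "angular": [0, 0, 0]},
    {"claw": 255, "dp": [-0.0131, -0.0047, 0.0279], "angular": [0, 0, 0]},
    {"claw": 255, "dp": [-0.0131, -0.0047, 0.0279], "angular": [0, 0, 0]},
    {"claw": 255, "dp": [-0.0131, -0.0047, 0.0279], "angular": [0, 0, 0]},
  ],
)

```text
clock: 22.8
tcp_pos: [0.5004, -0.1193, 0.1895]
orientation: [0.461, 0.477, 0.667, -0.339]
wrist_force: [-0.4, 0.4, -1.3]
finger_gap: 0.065
```

>>> play_rows(
  steps=[
    {"claw": 255, "dp": [0, 0, 0], "angular": [0, 0, 0]},
    {"claw": 255, "dp": [0, 0, 0], "angular": [0, 0, 0]},
    {"claw": 255, "dp": [0, 0, 0], "angular": [0, 0, 0]},
    {"claw": 255, "dp": [0, 0, 0], "angular": [0, 0, 0]},
    {"claw": 255, "dp": [0, 0, 0], "angular": [0, 0, 0]},
    {"claw": 255, "dp": [0, 0, 0], "angular": [0, 0, 0]},
    {"claw": 255, "dp": [0, 0, 0], "angular": [0, 0, 0]},
    {"claw": 255, "dp": [0, 0, 0], "angular": [0, 0, 0]},
  ],
)

```text
clock: 23.47
tcp_pos: [0.5009, -0.1174, 0.1884]
orientation: [0.462, 0.479, 0.666, -0.338]
wrist_force: [-0.9, -0.4, -0.4]
finger_gap: 0.0653
```

```bash
python3 - <<'E'
from h import *
import kin
s,M=st();plan([.5015,-.134,.085],kin.pose(-72,20),7)
im,_=snap('side','side8');tp,d=snap('top','top8')
a=cv2.resize(im[110:310,200:340],(420,600),interpolation=cv2.INTER_CUBIC);b=cv2.resize(tp[185:255,200:290],(540,420),interpolation=cv2.INTER_CUBIC)
o=np.zeros((600,960,3),np.uint8);o[:,:420]=a;o[:420,420:]=b
cv2.imwrite('pics/crop8.png',cv2.resize(o,None,fx=.83,fy=.83)[:,:,::-1])
E
```

```text
{'clock': 23.4667, 'joint_pos': [0.1491, 0.2236, -0.8033, 0.1191, -1.1829, 1.1078], 'tcp_pos': [0.5009, -0.1174, 0.1884], 'wrist_force': [-0.948, -0.3751, -0.3717], 'finger_gap': 0.0653}
[[-0.115  0.95   0.292]
 [ 0.325  0.313 -0.892]
 [-0.939 -0.008 -0.345]]
heading -71.9 pitch -20.2
turn [ 0.1  -0.16  0.52] per row [ 0.01 -0.02  0.07]
shift after turn (tool) [ 0.0917 -0.0045  0.0504] before [ 0.0916 -0.0038  0.0507]
```

View pics/crop8.png

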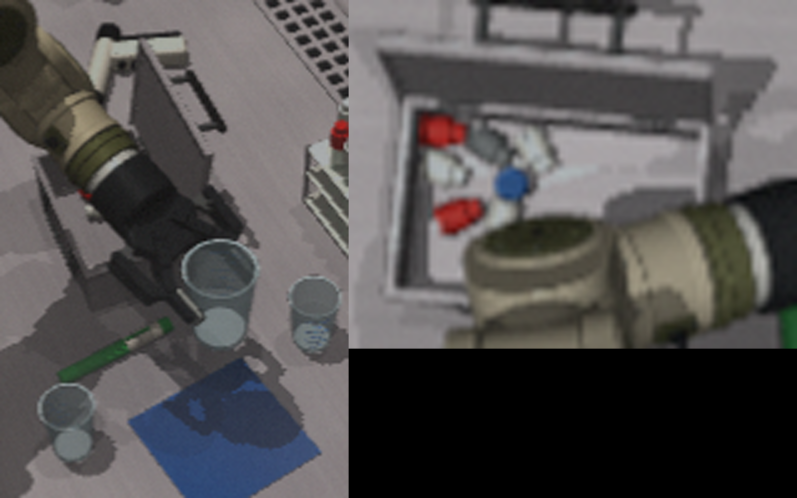

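All seven caps are visible in the box: red (442,130), grey (488,142), aluminium (535,150), (445,168) and (500,210), blue (512,183) and red (458,215). The beaker is empty, and I'm lowering it to the mat.

>>> play_rows(
  steps=[
    {"claw": 255, "dp": [0.0183, -0.0008, 0.0101], "angular": [0, 0, 0.1]},
    {"claw": 255, "dp": [0.0183, -0.0008, 0.0101], "angular": [0, 0, 0.1]},
    {"claw": 255, "dp": [0.0183, -0.0008, 0.0101], "angular": [0, 0, 0.1]},
    {"claw": 255, "dp": [0.0183, -0.0008, 0.0101], "angular": [0, 0, 0.1]},
    {"claw": 255, "dp": [0.0183, -0.0008, 0.0101], "angular": [0, 0, 0.1]},
    {"claw": 255, "dp": [0.0094, 0, 0.0034], "angular": [0, 0, 0]},
    {"claw": 255, "dp": [0.0075, 0, 0.0027], "angular": [0, 0, 0]},
    {"claw": 255, "dp": [0, 0, 0], "angular": [0, 0, 0]},
  ],
)

```text
clock: 24.23
tcp_pos: [0.5008, -0.1344, 0.0658]
orientation: [0.463, 0.481, 0.664, -0.337]
wrist_force: [-0.9, 0.1, -1.1]
finger_gap: 0.0651
```

>>> play_rows(
  steps=[
    {"claw": 255, "dp": [0.0019, 0, 0.0007], "angular": [0, 0, 0]},
    {"claw": 255, "dp": [0.0019, 0, 0.0007], "angular": [0, 0, 0]},
    {"claw": 255, "dp": [0.001, 0, 0.0003], "angular": [0, 0, 0]},
    {"claw": 255, "dp": [0.001, 0, 0.0003], "angular": [0, 0, 0]},
    {"claw": 255, "dp": [0, 0, 0], "angular": [0, 0, 0]},
    {"claw": 255, "dp": [0, 0, 0], "angular": [0, 0, 0]},
    {"claw": 255, "dp": [0, 0, 0], "angular": [0, 0, 0]},
    {"claw": 255, "dp": [0, 0, 0], "angular": [0, 0, 0]},
  ],
)

```text
clock: 24.9
tcp_pos: [0.5014, -0.1342, 0.0615]
orientation: [0.464, 0.482, 0.663, -0.336]
wrist_force: [-0.4, 0.5, -0.8]
finger_gap: 0.065
```

>>> play_rows(
  steps=[
    {"claw": 255, "dp": [0.001, 0, 0.0003], "angular": [0, 0, 0]},
    {"claw": 255, "dp": [0.001, 0, 0.0003], "angular": [0, 0, 0]},
    {"claw": 255, "dp": [0, 0, 0], "angular": [0, 0, 0]},
    {"claw": 255, "dp": [0, 0, 0], "angular": [0, 0, 0]},
    {"claw": 255, "dp": [0, 0, 0], "angular": [0, 0, 0]},
    {"claw": 255, "dp": [0, 0, 0], "angular": [0, 0, 0]},
    {"claw": 255, "dp": [0, 0, 0], "angular": [0, 0, 0]},
    {"claw": 255, "dp": [0, 0, 0], "angular": [0, 0, 0]},
  ],
)

```text
clock: 25.57
tcp_pos: [0.5015, -0.1342, 0.0596]
orientation: [0.464, 0.482, 0.663, -0.336]
wrist_force: [0.2, 1.6, 5.5]
finger_gap: 0.065
```

>>> play_rows(
  steps=[
    {"claw": 50, "dp": [0, 0, 0], "angular": [0, 0, 0]},
    {"claw": 40, "dp": [0, 0, 0], "angular": [0, 0, 0]},
    {"claw": 20, "dp": [0, 0, 0], "angular": [0, 0, 0]},
    {"claw": 0, "dp": [0, 0, 0], "angular": [0, 0, 0]},
    {"claw": 0, "dp": [0, 0, 0], "angular": [0, 0, 0]},
    {"claw": 0, "dp": [0, 0, 0], "angular": [0, 0, 0]},
    {"claw": 0, "dp": [0, 0, -0.006], "angular": [0, 0, 0]},
    {"claw": 0, "dp": [0, 0, -0.01], "angular": [0, 0, 0]},
  ],
)

```text
clock: 26.23
tcp_pos: [0.4962, -0.1202, 0.0643]
orientation: [0.463, 0.482, 0.663, -0.336]
wrist_force: [-0.9, 0.8, -0.1]
finger_gap: 0.0854
```

>>> play_rows(
  steps=[
    {"claw": 0, "dp": [0, 0, -0.016], "angular": [0, 0, 0]},
    {"claw": 0, "dp": [0, 0, -0.02], "angular": [0, 0, 0]},
    {"claw": 0, "dp": [0, 0, -0.02], "angular": [0, 0, 0]},
    {"claw": 0, "dp": [0, 0, -0.018], "angular": [0, 0, 0]},
    {"claw": 0, "dp": [-0.0188, 0, -0.0068], "angular": [0, 0, 0]},
    {"claw": 0, "dp": [-0.0282, 0, -0.0102], "angular": [0, 0, 0]},
    {"claw": 0, "dp": [-0.0282, 0, -0.0102], "angular": [0, 0, 0]},
    {"claw": 0, "dp": [-0.0282, 0, -0.0102], "angular": [0, 0, 0]},
  ],
)

```text
clock: 26.9
tcp_pos: [0.4748, -0.0542, 0.201]
orientation: [0.463, 0.482, 0.664, -0.336]
wrist_force: [0.2, 0.8, 0.1]
finger_gap: 0.0854
```

```bash
python3 - <<'E'
from h import *
import kin
s,M=st()
im,_=snap('side','side9');tp,d=snap('top','top9')
a=cv2.resize(im[130:310,200:340],(420,540),interpolation=cv2.INTER_CUBIC);b=cv2.resize(tp[180:260,280:370],(540,480),interpolation=cv2.INTER_CUBIC)
o=np.zeros((540,960,3),np.uint8);o[:,:420]=a;o[:480,420:]=b
cv2.imwrite('pics/crop9.png',cv2.resize(o,None,fx=.83,fy=.83)[:,:,::-1])
# plan lid push: tool-down-ish pose
E
```

```text
{'clock': 26.9, 'joint_pos': [0.3051, 0.2667, -0.65, 0.6265, -1.2187, 1.5414], 'tcp_pos': [0.4748, -0.0542, 0.201], 'wrist_force': [0.154, 0.7564, 0.0938], 'finger_gap': 0.0854}
[[-0.107  0.951  0.291]
 [ 0.328  0.31  -0.892]
 [-0.939 -0.    -0.345]]
heading -71.9 pitch -20.2
```

View pics/crop9.png

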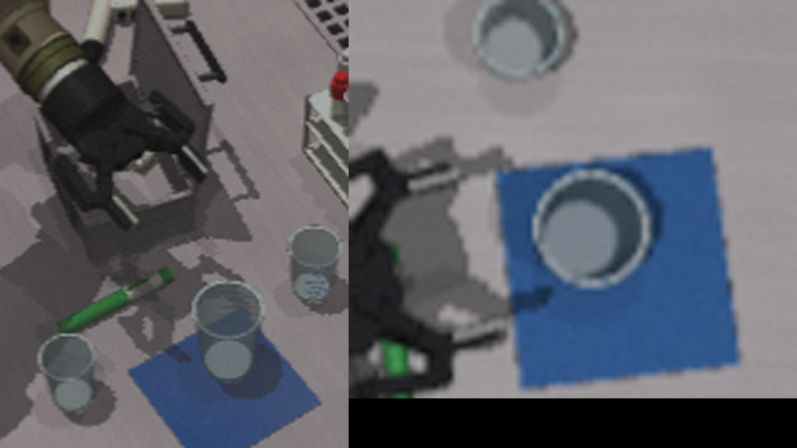

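The beaker stands upright and empty, wholly on the blue mat (crop right (592,228)). Next I'll go back to the lid's bar.

```bash
python3 - <<'E'
from h import *
import kin
s,M=st();R=Rt.from_quat([0,.7253,.6884,0],scalar_first=True).as_matrix()
U=np.array([.48,-.03,.29]);print('up first',(M.T@(U-s['tcp_pos'])).round(4))
plan(U,R,18)
w=Rt.from_matrix(M.T@R).as_rotvec();q=s['joint_pos']
n=18
for k in range(0,n+1,3):
    Rk=M@Rt.from_rotvec(w*k/n).as_matrix();q,e=kin.ik(U,Rk,q);print(k,q.round(2),round(e,4))
for p in([.6105,.1575,.29],[.6105,.1575,.1725]):
    q,e=kin.ik(np.array(p),R,q);print(q.round(2),e)
print('U->A',(R.T@(np.array([.6105,.1575,.29])-U)).round(4))
E
```

```text
{'clock': 27.0, 'joint_pos': [0.305, 0.2624, -0.6458, 0.6256, -1.2201, 1.5414], 'tcp_pos': [0.4772, -0.0536, 0.2046], 'wrist_force': [-0.4362, 0.4873, -0.7174], 'finger_gap': 0.0854}
[[-0.098  0.951  0.294]
 [ 0.329  0.31  -0.892]
 [-0.939  0.009 -0.343]]
heading -71.8 pitch -20.1
up first [-0.0728  0.0107 -0.0496]
turn [13.29 68.99 18.03] per row [0.74 3.83 1.  ]
shift after turn (tool) [ 0.0237  0.0015 -0.0854] before [-0.0728  0.0107 -0.0496]
0 [ 0.35  0.21 -0.46  1.   -1.22  1.68] 0.0
3 [ 0.3   0.15 -0.39  1.06 -1.02  1.64] 0.0
6 [ 0.22  0.11 -0.32  1.11 -0.82  1.6 ] 0.0
9 [ 0.12  0.08 -0.25  1.17 -0.61  1.56] 0.0
12 [ 0.01  0.07 -0.19  1.23 -0.4   1.51] 0.0
15 [-0.11  0.09 -0.13  1.3  -0.2   1.45] 0.0
18 [-0.23  0.12 -0.08  1.37 -0.    1.39] 0.0
[0.13 0.42 0.33 1.48 0.   1.75] 7.851873926340542e-11
[ 0.13  0.45  0.08  1.2  -0.    1.75] 6.38378239159465e-15
U->A [0.1941 0.1205 0.    ]
```

>>> play_rows(
  steps=[
    {"claw": 100, "dp": [-0.0182, 0.0027, -0.0124], "angular": [0, 0, 0]},
    {"claw": 100, "dp": [-0.0182, 0.0027, -0.0124], "angular": [0, 0, 0]},
    {"claw": 100, "dp": [-0.0182, 0.0027, -0.0124], "angular": [0, 0, 0]},
    {"claw": 100, "dp": [-0.0182, 0.0027, -0.0124], "angular": [0, 0, 0]},
    {"claw": 165, "dp": [0, 0, 0], "angular": [1.21, 6.27, 1.64]},
    {"claw": 165, "dp": [0, 0, 0], "angular": [1.21, 6.27, 1.64]},
    {"claw": 165, "dp": [0, 0, 0], "angular": [1.21, 6.27, 1.64]},
    {"claw": 165, "dp": [0, 0, 0], "angular": [1.21, 6.27, 1.64]},
  ],
)

```text
clock: 27.67
tcp_pos: [0.4789, -0.0297, 0.2852]
orientation: [0.305, 0.6, 0.706, -0.222]
wrist_force: [0.2, 0.5, -1.0]
finger_gap: 0.0302
```

>>> play_rows(
  steps=[
    {"claw": 165, "dp": [0, 0, 0], "angular": [1.21, 6.27, 1.64]},
    {"claw": 165, "dp": [0, 0, 0], "angular": [1.21, 6.27, 1.64]},
    {"claw": 165, "dp": [0, 0, 0], "angular": [1.21, 6.27, 1.64]},
    {"claw": 165, "dp": [0, 0, 0], "angular": [1.21, 6.27, 1.64]},
    {"claw": 165, "dp": [0, 0, 0], "angular": [1.21, 6.27, 1.64]},
    {"claw": 165, "dp": [0, 0, 0], "angular": [1.21, 6.27, 1.64]},
    {"claw": 165, "dp": [0, 0, 0], "angular": [1.21, 6.27, 1.64]},
    {"claw": 165, "dp": [0, 0, 0], "angular": [0, 0, 0]},
  ],
)

```text
clock: 28.33
tcp_pos: [0.4794, -0.0335, 0.2847]
orientation: [-0.004, 0.728, 0.686, -0.003]
wrist_force: [0.6, -0.9, -0.5]
finger_gap: 0.03
```

>>> play_rows(
  steps=[
    {"claw": 165, "dp": [0.0324, 0.0201, 0], "angular": [0, 0, 0]},
    {"claw": 165, "dp": [0.0324, 0.0201, 0], "angular": [0, 0, 0]},
    {"claw": 165, "dp": [0.0324, 0.0201, 0], "angular": [0, 0, 0]},
    {"claw": 165, "dp": [0.0324, 0.0201, 0], "angular": [0, 0, 0]},
    {"claw": 165, "dp": [0.0324, 0.0201, 0], "angular": [0, 0, 0]},
    {"claw": 165, "dp": [0.0324, 0.0201, 0], "angular": [0, 0, 0]},
    {"claw": 165, "dp": [0, 0, 0], "angular": [0, 0, 0]},
    {"claw": 165, "dp": [0, 0, 0], "angular": [0, 0, 0]},
  ],
)

```text
clock: 29.0
tcp_pos: [0.6094, 0.1595, 0.2816]
orientation: [-0.002, 0.724, 0.69, -0.005]
wrist_force: [-0.2, -0.3, -0.1]
finger_gap: 0.0302
```

```bash
python3 - <<'E'
from h import *
R=Rt.from_quat([0,.7253,.6884,0],scalar_first=True).as_matrix()
plan([.6105,.157,.1725],R,1);st()
E
```

```text
turn [-0.62  0.25  0.2 ] per row [-0.62  0.25  0.2 ]
shift after turn (tool) [-0.0024  0.0012  0.1091] before [-0.002   0.0024  0.109 ]
{'clock': 29.0, 'joint_pos': [0.1298, 0.4312, 0.3204, 1.4714, -0.0024, 1.7493], 'tcp_pos': [0.6094, 0.1595, 0.2816], 'wrist_force': [-0.196, -0.3369, -0.1402], 'finger_gap': 0.0302}
[[ 0.049  0.999 -0.011]
 [ 0.999 -0.049 -0.004]
 [-0.004 -0.011 -1.   ]]
heading -160.8 pitch -89.3
```

>>> play_rows(
  steps=[
    {"claw": 188, "dp": [-0.002, 0.0012, 0], "angular": [-0.62, 0.25, 0.2]},
    {"claw": 188, "dp": [0, 0, 0.02], "angular": [0, 0, 0]},
    {"claw": 188, "dp": [0, 0, 0.025], "angular": [0, 0, 0]},
    {"claw": 188, "dp": [0, 0, 0.02], "angular": [0, 0, 0]},
    {"claw": 188, "dp": [0, 0, 0.016], "angular": [0, 0, 0]},
    {"claw": 188, "dp": [0, 0, 0.016], "angular": [0, 0, 0]},
    {"claw": 188, "dp": [0, 0, 0.012], "angular": [0, 0, 0]},
    {"claw": 188, "dp": [0, 0, 0], "angular": [0, 0, 0]},
  ],
)

```text
clock: 29.67
tcp_pos: [0.6083, 0.1535, 0.1729]
orientation: [-0.001, 0.727, 0.686, -0.0]
wrist_force: [-0.8, -0.1, 0.3]
finger_gap: 0.0225
```

>>> play_rows(
  steps=[
    {"claw": 210, "dp": [0, 0, 0], "angular": [0, 0, 0]},
    {"claw": 255, "dp": [0, 0, 0], "angular": [0, 0, 0]},
    {"claw": 255, "dp": [0, 0, 0], "angular": [0, 0, 0]},
    {"claw": 255, "dp": [0, 0, 0], "angular": [0, 0, 0]},
    {"claw": 255, "dp": [0, 0, 0], "angular": [0, 0, 0]},
    {"claw": 255, "dp": [0, 0, 0], "angular": [0, 0, 0]},
    {"claw": 255, "dp": [0, 0, 0], "angular": [0, 0, 0]},
    {"claw": 255, "dp": [0, 0, 0], "angular": [0, 0, 0]},
  ],
  force=40,
)

```text
clock: 30.33
tcp_pos: [0.611, 0.1543, 0.1759]
orientation: [0.001, 0.727, 0.687, 0.001]
wrist_force: [-3.3, -5.2, 0.8]
finger_gap: 0.0096
```

>>> play_rows(
  steps=[
    {"claw": 255, "dp": [0, -0.008, -0.0034], "angular": [0, 0, 0]},
    {"claw": 255, "dp": [0, -0.0081, -0.003], "angular": [0, 0, 0]},
    {"claw": 255, "dp": [0, -0.0082, -0.0023], "angular": [0, 0, 0]},
    {"claw": 255, "dp": [0, -0.0083, -0.0018], "angular": [0, 0, 0]},
    {"claw": 255, "dp": [0, -0.0085, -0.0012], "angular": [0, 0, 0]},
    {"claw": 255, "dp": [0, -0.0085, -0.0006], "angular": [0, 0, 0]},
    {"claw": 255, "dp": [0, 0, 0], "angular": [0, 0, 0]},
    {"claw": 255, "dp": [0, 0, 0], "angular": [0, 0, 0]},
  ],
)

```text
clock: 31.0
tcp_pos: [0.5642, 0.1573, 0.191]
orientation: [0.004, 0.727, 0.687, 0.004]
wrist_force: [0.0, -6.9, 9.7]
finger_gap: 0.0092
```

>>> play_rows(
  steps=[
    {"claw": 255, "dp": [0, -0.0085, 0], "angular": [0, 0, 0]},
    {"claw": 255, "dp": [0, -0.0085, 0.0006], "angular": [0, 0, 0]},
    {"claw": 255, "dp": [0, -0.0084, 0.0012], "angular": [0, 0, 0]},
    {"claw": 255, "dp": [0, -0.0084, 0.0017], "angular": [0, 0, 0]},
    {"claw": 255, "dp": [0, -0.0082, 0.0024], "angular": [0, 0, 0]},
    {"claw": 255, "dp": [0, -0.0081, 0.0029], "angular": [0, 0, 0]},
    {"claw": 255, "dp": [0, 0, 0], "angular": [0, 0, 0]},
    {"claw": 255, "dp": [0, 0, 0], "angular": [0, 0, 0]},
  ],
)

```text
clock: 31.67
tcp_pos: [0.5124, 0.1606, 0.1815]
orientation: [0.002, 0.727, 0.687, 0.003]
wrist_force: [-6.2, -5.2, 11.9]
finger_gap: 0.0089
```

>>> play_rows(
  steps=[
    {"claw": 255, "dp": [0, -0.0085, 0.0017], "angular": [0, 0, 0]},
    {"claw": 255, "dp": [0, -0.0078, 0.0035], "angular": [0, 0, 0]},
    {"claw": 255, "dp": [0, -0.0074, 0.0045], "angular": [0, 0, 0]},
    {"claw": 255, "dp": [0, -0.007, 0.0049], "angular": [0, 0, 0]},
    {"claw": 255, "dp": [0, -0.0066, 0.0054], "angular": [0, 0, 0]},
    {"claw": 255, "dp": [0, -0.0062, 0.0059], "angular": [0, 0, 0]},
    {"claw": 255, "dp": [0, 0, 0], "angular": [0, 0, 0]},
    {"claw": 255, "dp": [0, 0, 0], "angular": [0, 0, 0]},
  ],
)

```text
clock: 32.33
tcp_pos: [0.4664, 0.1637, 0.1511]
orientation: [-0.001, 0.727, 0.687, 0.001]
wrist_force: [0.4, -1.3, -5.1]
finger_gap: 0.0094
```

>>> play_rows(
  steps=[
    {"claw": 255, "dp": [0, -0.0057, 0.0064], "angular": [0, 0, 0]},
    {"claw": 255, "dp": [0, -0.0053, 0.0067], "angular": [0, 0, 0]},
    {"claw": 255, "dp": [0, -0.0048, 0.007], "angular": [0, 0, 0]},
    {"claw": 255, "dp": [0, -0.0044, 0.0073], "angular": [0, 0, 0]},
    {"claw": 255, "dp": [0, -0.004, 0.0075], "angular": [0, 0, 0]},
    {"claw": 255, "dp": [0, -0.003, 0.006], "angular": [0, 0, 0]},
    {"claw": 255, "dp": [0, 0, 0], "angular": [0, 0, 0]},
    {"claw": 255, "dp": [0, 0, 0], "angular": [0, 0, 0]},
  ],
)

```text
clock: 33.0
tcp_pos: [0.441, 0.1653, 0.1103]
orientation: [0.0, 0.727, 0.687, 0.002]
wrist_force: [5.0, -0.4, -5.7]
finger_gap: 0.0093
```

>>> play_rows(
  steps=[
    {"claw": 255, "dp": [0, -0.0008, 0.003], "angular": [0, 0, 0]},
    {"claw": 255, "dp": [0, -0.0008, 0.003], "angular": [0, 0, 0]},
    {"claw": 255, "dp": [0, -0.0008, 0.003], "angular": [0, 0, 0]},
    {"claw": 255, "dp": [0, 0, 0], "angular": [0, 0, 0]},
    {"claw": 255, "dp": [0, 0, 0], "angular": [0, 0, 0]},
    {"claw": 255, "dp": [0, 0, 0], "angular": [0, 0, 0]},
    {"claw": 255, "dp": [0, 0, 0], "angular": [0, 0, 0]},
    {"claw": 255, "dp": [0, 0, 0], "angular": [0, 0, 0]},
  ],
)

```text
clock: 33.67
tcp_pos: [0.4387, 0.1655, 0.1034]
orientation: [0.0, 0.727, 0.687, 0.002]
wrist_force: [-0.5, -0.9, 10.9]
finger_gap: 0.0094
```

>>> play_rows(
  steps=[
    {"claw": 255, "dp": [0, 0, 0.001], "angular": [0, 0, 0]},
    {"claw": 255, "dp": [0, 0, 0.001], "angular": [0, 0, 0]},
    {"claw": 255, "dp": [0, 0, 0.001], "angular": [0, 0, 0]},
    {"claw": 255, "dp": [0, 0, 0.001], "angular": [0, 0, 0]},
    {"claw": 255, "dp": [0, 0, 0], "angular": [0, 0, 0]},
    {"claw": 255, "dp": [0, 0, 0], "angular": [0, 0, 0]},
    {"claw": 255, "dp": [0, 0, 0], "angular": [0, 0, 0]},
    {"claw": 255, "dp": [0, 0, 0], "angular": [0, 0, 0]},
  ],
)

```text
clock: 34.33
tcp_pos: [0.4388, 0.1655, 0.103]
orientation: [0.001, 0.727, 0.687, 0.003]
wrist_force: [-12.2, -4.2, 42.8]
finger_gap: 0.0093
```

>>> play_rows(
  steps=[
    {"claw": 255, "dp": [0, 0, -0.002], "angular": [0, 0, 0]},
    {"claw": 170, "dp": [0, 0, 0], "angular": [0, 0, 0]},
    {"claw": 120, "dp": [0, 0, 0], "angular": [0, 0, 0]},
    {"claw": 120, "dp": [0, 0, 0], "angular": [0, 0, 0]},
    {"claw": 120, "dp": [0, 0, -0.01], "angular": [0, 0, 0]},
    {"claw": 120, "dp": [0, 0, -0.02], "angular": [0, 0, 0]},
    {"claw": 120, "dp": [0, 0, -0.025], "angular": [0, 0, 0]},
    {"claw": 255, "dp": [0, 0, 0], "angular": [0, 0, 0]},
  ],
)

```text
clock: 35.0
tcp_pos: [0.4404, 0.1657, 0.1593]
orientation: [0.001, 0.727, 0.687, 0.004]
wrist_force: [0.4, -0.3, -0.1]
finger_gap: 0.0345
```

>>> play_rows(
  steps=[
    {"claw": 255, "dp": [0, 0, 0], "angular": [0, 0, 0]},
    {"claw": 255, "dp": [0, 0, 0], "angular": [0, 0, 0]},
    {"claw": 255, "dp": [0, 0, 0], "angular": [0, 0, 0]},
    {"claw": 255, "dp": [0, 0, 0], "angular": [0, 0, 0]},
    {"claw": 255, "dp": [0, 0, 0.01], "angular": [0, 0, 0]},
    {"claw": 255, "dp": [0, 0, 0.01], "angular": [0, 0, 0]},
    {"claw": 255, "dp": [0, 0, 0], "angular": [0, 0, 0]},
    {"claw": 255, "dp": [0, 0, 0], "angular": [0, 0, 0]},
  ],
)

```text
clock: 35.67
tcp_pos: [0.4372, 0.165, 0.1339]
orientation: [-0.001, 0.727, 0.687, 0.0]
wrist_force: [0.1, -0.3, 0.2]
finger_gap: 0.0002
```

>>> play_rows(
  steps=[
    {"claw": 255, "dp": [0, 0.002, 0.005], "angular": [0, 0, 0]},
    {"claw": 255, "dp": [0, 0, 0.004], "angular": [0, 0, 0]},
    {"claw": 255, "dp": [0, 0, 0.002], "angular": [0, 0, 0]},
    {"claw": 255, "dp": [0, 0, 0.001], "angular": [0, 0, 0]},
    {"claw": 255, "dp": [0, 0, 0], "angular": [0, 0, 0]},
    {"claw": 255, "dp": [0, 0, 0], "angular": [0, 0, 0]},
    {"claw": 255, "dp": [0, 0, 0], "angular": [0, 0, 0]},
    {"claw": 255, "dp": [0, 0, 0], "angular": [0, 0, 0]},
  ],
)

```text
clock: 36.33
tcp_pos: [0.4406, 0.1651, 0.1236]
orientation: [0.0, 0.727, 0.687, 0.002]
wrist_force: [0.5, 0.5, 0.3]
finger_gap: -0.0003
```

>>> play_rows(
  steps=[
    {"claw": 255, "dp": [0, 0, 0.001], "angular": [0, 0, 0]},
    {"claw": 255, "dp": [0, 0, 0.001], "angular": [0, 0, 0]},
    {"claw": 255, "dp": [0, 0, 0.001], "angular": [0, 0, 0]},
    {"claw": 255, "dp": [0, 0, 0], "angular": [0, 0, 0]},
    {"claw": 255, "dp": [0, 0, 0], "angular": [0, 0, 0]},
    {"claw": 255, "dp": [0, 0, 0], "angular": [0, 0, 0]},
    {"claw": 255, "dp": [0, 0, 0], "angular": [0, 0, 0]},
    {"claw": 255, "dp": [0, 0, 0], "angular": [0, 0, 0]},
  ],
)

```text
clock: 37.0
tcp_pos: [0.4408, 0.1652, 0.1226]
orientation: [0.001, 0.727, 0.687, 0.003]
wrist_force: [-5.3, -2.2, 17.3]
finger_gap: 0.0003
```

The fingertips met the bar at 114.6 mm, where a fully shut lid's bar top should be (114.5 mm), and pressed with 17 N. Backing off to check.

>>> play_rows(
  steps=[
    {"claw": 255, "dp": [0, 0, -0.01], "angular": [0, 0, 0]},
    {"claw": 255, "dp": [0, 0, -0.03], "angular": [0, 0, 0]},
    {"claw": 255, "dp": [0, 0, -0.03], "angular": [0, 0, 0]},
    {"claw": 255, "dp": [0, 0, -0.03], "angular": [0, 0, 0]},
    {"claw": 255, "dp": [0.03, -0.01, -0.02], "angular": [0, 0, 0]},
    {"claw": 255, "dp": [0.04, -0.01, 0], "angular": [0, 0, 0]},
    {"claw": 255, "dp": [0.04, -0.01, 0], "angular": [0, 0, 0]},
    {"claw": 255, "dp": [0.04, -0.01, 0], "angular": [0, 0, 0]},
  ],
)

```text
clock: 37.67
tcp_pos: [0.4087, 0.3184, 0.2418]
orientation: [0.001, 0.727, 0.686, 0.003]
wrist_force: [1.2, 0.4, 0.1]
finger_gap: -0.0005
```

```bash
python3 - <<'E'
from h import *
st()
im,_=snap('side','side10');tp,d=snap('top','top10')
a=cv2.resize(im[130:330,180:420],(576,480),interpolation=cv2.INTER_CUBIC);b=cv2.resize(tp[170:300,195:375],(384,277),interpolation=cv2.INTER_CUBIC)
o=np.zeros((480,960,3),np.uint8);o[:,:576]=a;o[:277,576:]=b
cv2.imwrite('pics/crop10.png',cv2.resize(o,None,fx=.83,fy=.83)[:,:,::-1])
E
```

```text
{'clock': 37.6667, 'joint_pos': [0.5066, 0.1973, -0.1009, 1.2669, 0.0004, 2.1353], 'tcp_pos': [0.4087, 0.3184, 0.2418], 'wrist_force': [1.1681, 0.4289, 0.1319], 'finger_gap': -0.0005}
[[ 0.058  0.998  0.005]
 [ 0.998 -0.058  0.003]
 [ 0.003  0.005 -1.   ]]
heading 32.9 pitch -89.7
```

View pics/crop10.png

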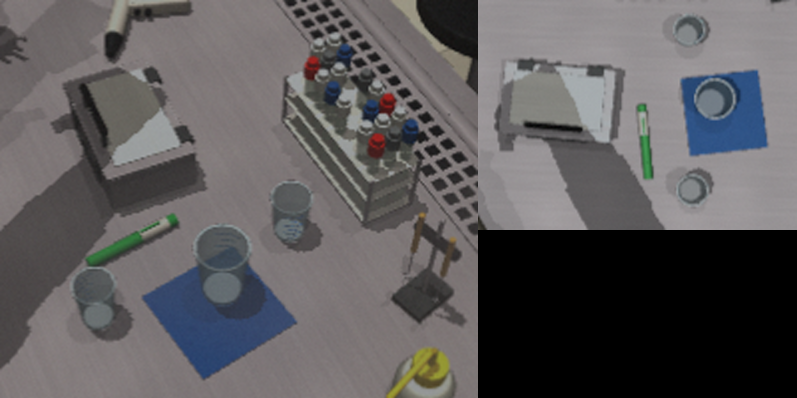

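The lid is shut flat (crop (130,135)), the beaker is upright on the mat (222,265), nothing has spilled, and the other things are undisturbed.

```bash
python3 -c "
from workcell import env
print(env.hand_in())"
```

```text
the job is handed in; nothing more can be done
None
```

I opened the lid by its bar and poured the caps from the beaker into the box. The beaker then went back upright on its mat, and I pressed the lid shut. I handed the job in at about 38 s of the 72 s allowed.

**What the last checks showed:**
- **Caps:** all seven were visible in the box after pouring, and none were on the bench or mat.
- **Beaker:** empty and upright, with its foot wholly on the blue mat.
- **Lid:** the closed fingertips met the bar at 114.6 mm, against 114.5 mm for a fully shut lid, with a 17 N press. The final picture shows the lid flat.
- **Other things:** the ones in the final close-up look unmoved; I did not measure them. The dishes and pipette jar were outside that crop and I did not check them. The arm was clear of everything.

**Worth noting:** while I closed the lid by its bar, the wrist force briefly reached about 43 N against the hard stop. That is under the 120 N wrist limit. The push went through the fingers on the bar, so the 40 N limit for the arm and gripper body should not apply. No check failed.

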